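# Row up the hubs and hold the reading mirror

### The job

Two wheel hubs still stand on the bench: set each one down upright on the station's shelf, one on either side of the hub already standing there, so that all three make one straight row along the middle of the shelf with about a finger's width between their flanges. Then tilt the sprung mirror, which has a bar handle along its top, forward until the station's camera sees the code dots on the hubs' top ends reflected in the middle of the glass, and finish while still holding the mirror at that angle, since it swings back if let go. Do not drop the hubs, and leave the hub on the shelf, the camera and the other things on the bench as they are.

Things in the scene. Friction and masses are not known exactly. Their poses are not given: they have to be found in the camera images.
- station: hub reading station, fixed; origin on the bench under the middle of its shelf; x from mirror to camera (away from the robot), y along the shelf, z up. Base plate 12 mm thick, x -185 to +285 mm, 260 mm wide. Tilting mirror at x -130 mm between two uprights (10 mm wide, 257 mm tall, at y +-119 mm); camera column at x +235 mm, 20 mm square, 235 mm tall
- row_middle (a point): middle of the shelf's flat upper side, 30 mm above the bench; the shelf is a steel sheet 90 mm deep (x) and 270 mm long (y, the row's direction), with a lip 12 mm high along its camera-side edge
- hub_c: aluminium wheel hub, upright, 100 mm tall, origin centre of underside, z up. Foot 44 mm across, barrel 31; two flanges 58 mm across at 20-23.5 and 66-69.5 mm height; collar 33 mm across to 76 mm; round top end 26 mm across from 76 to 100 mm (grasp here from above). 21 mm paper code dot centred on its top face. 0.15-0.23 kg. Already near the shelf's middle; stays there
- hub_a: aluminium wheel hub, upright, 100 mm tall, origin centre of underside, z up. Foot 44 mm across, barrel 31; two flanges 58 mm across at 20-23.5 and 66-69.5 mm height; collar 33 mm across to 76 mm; round top end 26 mm across from 76 to 100 mm (grasp here from above). 21 mm paper code dot centred on its top face. 0.15-0.23 kg. Starts on the bench, +y side of the station
- hub_b: aluminium wheel hub, upright, 100 mm tall, origin centre of underside, z up. Foot 44 mm across, barrel 31; two flanges 58 mm across at 20-23.5 and 66-69.5 mm height; collar 33 mm across to 76 mm; round top end 26 mm across from 76 to 100 mm (grasp here from above). 21 mm paper code dot centred on its top face. 0.15-0.23 kg. Starts on the bench, -y side of the station
- mirror (a joint): tilt of the mirror (rad) about a level pivot line along the station's y: 0 upright, glass facing the shelf and camera (station +x); positive leans its top edge over the shelf, so the glass looks down by that angle. Range -0.6 to 0.9. A spring always pulls it back to its park at -0.6: 1.3 N at the handle there, 3.5 N at 0.5 rad; no friction keeps it
- handle (a point): middle of the mirror's handle: a round 12 mm steel bar along y, 110 mm long, on two posts 90 mm apart; 86 mm from the pivot up the glass, 3 mm behind it, 36 mm beyond the frame's top edge. Can be pinched from above and turns between the fingers as the mirror tilts
- pivot (a point): the mirror's pivot in the middle of the glass, 245 mm above the bench; fixed as the mirror tilts. The mirror is framed glass 210 mm long (y), 100 mm high, 12 mm thick
- lens (a point): centre of the front glass of the station's small camera, which looks back at the mirror over the hubs; about 282 mm from the pivot along the station's x, and clamped at a different height each day, 80 to 200 mm above the bench
- grease_jar: bystander, to be left alone: round jar with a lid, 68 mm across, 62 mm tall
- oil_bottle: bystander, to be left alone: white plastic bottle, 48 mm across, 135 mm tall
- cleaner_can: bystander, to be left alone: can with a paper band, 60 mm across, 150 mm tall
- screwdriver: bystander, to be left alone: screwdriver lying on the bench
- cone_spanner: bystander, to be left alone: small 150 mm spanner lying on the bench
- steel_tray: bystander, to be left alone: empty open steel tray, 110 x 150 x 35 mm
- cassette: bystander, to be left alone: stepped stack of sprockets, 120 mm across, 34 mm tall

How it is judged:
By the outcome, as a careful person would: the job done as asked, in the order asked, and still so for the second after the job is handed in, while the arm keeps its last pose, push and grip.
It also fails if it takes over 64 s, if anything falls off the work surface, if the arm or the gripper's body presses on something with over 40 N, if the wrist force passes 120 N, or if a joint passes its speed limit or range.

### The arm

A 6-joint arm with a two-finger parallel gripper is mounted at the origin on the work surface. World frame = base frame: x ahead of the robot, y to its left, z up, the work surface at z = 0. Lengths are in m, angles in rad, forces in N, time in s.
With the tool pointing down it reaches from about 0.35 to 0.775 m from the base axis. Payload 5.5 kg.
Tool frame: the origin (TCP) lies on the mounting face of the last link; the fingertips stand 173 mm ahead of it and the grasp point (between the pads) lies 155 mm ahead of it; z points along the fingers, y is the direction in which the jaws open and shut (so a half turn about z gives the same grasp; the last joint's range is limited). The gripper opens to 85 mm and grips with 20 to 120 N. Pads are 22 mm wide; open, the fingers measure 114 mm over their backs; the gripper's body (76 mm by 85 mm) begins 54 mm behind the grasp point. The pads swing forward as they close: fully open they stand 13 mm farther back than shut.
Start: joints at [-0.14, 0.313, 0.046, 1.304, 0, 1.431], TCP at [0.575, -0, 0.405] pointing down, gripper open.
Joint ranges: [-2.76, 2.76], [-0.86, 1.69], [-1.03, 1.26], [-2.2, 2.34], [-1.47, 1.5], [-3.14, 3.14]. Speed limits (rad/s): [2.57, 2.57, 3.14, 3.14, 3.14, 3.14].

### API

Orientations are given as a unit quaternion [w, x, y, z].
In Python, from workcell import get_state, eyes, env gives the robot as it stands. The module is installed in compiled form; this text tells all that it offers.
- The arm moves only by the tool carry_out, never from a script. Its argument "motion" is a list of rows, each an object of numbers: "jaw": the opening, from -1 (shut) to 1 (fully open); "tx", "ty", "tz": the shift along the tool's x, y, z in cm; "wx", "wy", "wz": the turn, a rotation vector about the tool's x, y, z in degrees. In form: [{"jaw": .., "tx": .., "ty": .., "tz": .., "wx": .., "wy": .., "wz": ..}, ...]. A call has 1 to 20 rows; each row shifts and turns the commanded pose from where the row before left it, along the tool's axes as they then stand; what a row does not reach is not made up. A row lasts 1/8 s, in which the tool goes at most 62.5 mm and 10.7 degrees, less where a joint would pass 70% of its speed; a pose out of reach is approached as far as the arm can. A call with a gripper value outside its range is refused whole. The fingers move at their own pace and stop on an object; "force" is the grip in N (left out, the last holds). Time passes only in rows, so rows that do not move let the fingers close. It gives the time, the measured TCP pose, the force and the opening at its end, in the units of the state.
- get_state(): the state, without advancing time (a new reading comes with each control period).
- eyes.read_camera(name): name is "scene" or "side" or "wrist"; returns the picture (400x640x3 uint8, blue, green, red); there is no depth.
- eyes.calibration(name): a dict with "K" (3x3 intrinsics, pixels), "camera_from_world" (4x4, takes a point from world to camera coordinates). Camera axes: x right, y up, looking along -z (the intrinsics and any distortion apply to the point x, -y, -z); pixel columns grow to the right and rows downward; lengths in m; the calibration is good to about 2 mm. A picture is of the moment at which its call begins: read the wrist's pose just before it. calibration takes no time and is no camera call; for the wrist camera it gives the pose at the moment of the call.
- env.hand_in(): hands the job in, once; it reports no verdict.
The state is a dict: "clock": time; "joint_pos": joint angles; "qvel": joint speeds; "tau": joint torques, N m; "tcp_pos": TCP position; "orientation": TCP orientation; "wrist_force": force on the tool from outside, world axes, zero at the start; "ft_torque": the same for the moment, N m; "finger_gap": finger opening in m.
Only numpy, scipy, OpenCV 4.12 (cv2) and the standard library are available. Lean on these libraries where they do the work, as an engineer would, in place of code of your own. Each camera call takes 0.05 s, during which the arm holds its last target.

## Working session

There is one attempt and no reset: what is moved stays moved. The work goes in short steps, Python scripts to look and compute and a tool call to move; the robot and the scene stay as the last step left them, time stands still between calls to the robot, and variables do not carry over. Pictures are saved under pics/ and viewed, and the job is handed in when it is done.

Besides the shell and the picture viewer there is one more tool, called after "Emit:" as a command line: name --argument value ..., lists and objects as JSON in quotes. carry_out: Moves the arm, as the interface text tells. Its arguments: {"type":"object","properties":{"motion":{"type":"array"},"force":{"type":"number"}},"required":["motion"]}

```bash
mkdir -p pics; python3 - <<'E'
from workcell import get_state, eyes, env
import cv2
print(get_state())
for n in ["scene","side","wrist"]:
    c=eyes.calibration(n); print(n,c)
    cv2.imwrite(f"pics/{n}0.png",eyes.read_camera(n))
E
```

```text
{'clock': 0.0, 'joint_pos': array([-1.39599494e-01,  3.14017348e-01,  4.49581551e-02,  1.30360205e+00,
       -2.17786136e-05,  1.43120504e+00]), 'qvel': array([ 0.00011902, -0.00138976,  0.00060029,  0.00026979,  0.00026796,
        0.00031858]), 'tau': array([-2.90074182e-03, -4.80629075e+01,  2.98531097e+01,  1.95313990e-02,
       -3.83516899e-04, -4.27451073e-05]), 'tcp_pos': array([5.74797651e-01, 1.63068049e-05, 4.03790420e-01]), 'orientation': array([-7.38122536e-04,  7.07109367e-01,  7.07103580e-01, -5.69886244e-04]), 'wrist_force': array([0.1908654 , 0.07084595, 0.77750275]), 'ft_torque': array([-0.03438865, -0.00257546, -0.02199368]), 'finger_gap': 0.08555501614730487}
scene {'K': array([[437.77936324,   0.        , 309.65852131],
       [  0.        , 437.77936324, 199.96998703],
       [  0.        ,   0.        ,   1.        ]]), 'camera_from_world': array([[-0.72234019,  0.69145194,  0.01090246,  0.41851376],
       [-0.36154889, -0.3910452 ,  0.8463841 ,  0.03657512],
       [ 0.58949728,  0.60743549,  0.53246135, -2.07344288],
       [ 0.        ,  0.        ,  0.   
[... 285 characters left out ...]
68966,  0.5599755 ,  0.75656668, -0.36609902],
       [-0.38558965, -0.65094465,  0.65390495, -1.58519125],
       [ 0.        ,  0.        ,  0.        ,  1.        ]])}
wrist {'K': array([[278.13607802,   0.        , 317.03673046],
       [  0.        , 278.13607802, 202.1036894 ],
       [  0.        ,   0.        ,   1.        ]]), 'camera_from_world': array([[ 9.99998040e-01,  1.22319221e-04, -1.97618683e-03,
        -5.73247713e-01],
       [-6.50102447e-04,  9.63039732e-01, -2.69358593e-01,
         3.50194509e-02],
       [ 1.87019870e-03,  2.69359349e-01,  9.63037924e-01,
        -3.79123507e-01],
       [ 0.00000000e+00,  0.00000000e+00,  0.00000000e+00,
         1.00000000e+00]])}
```

View pics/scene0.png

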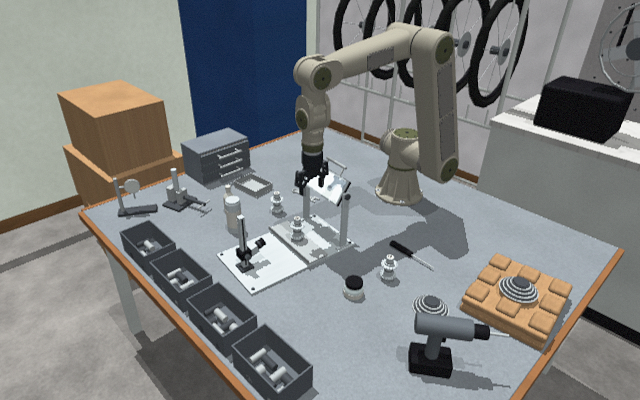

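View pics/side0.png

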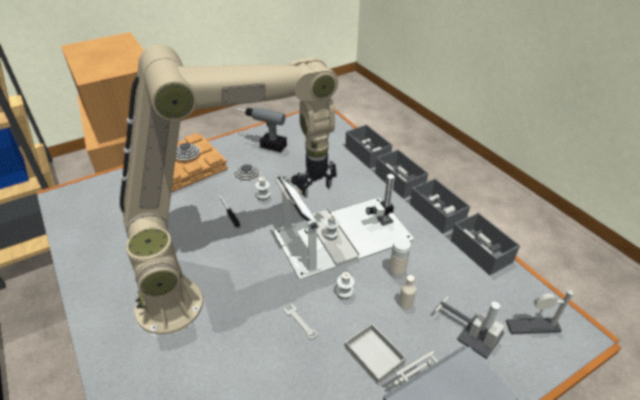

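View pics/wrist0.png

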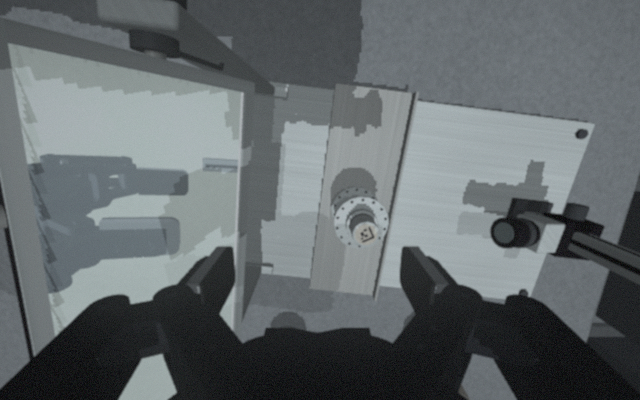

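The scene shows hub_c at about (297,228), with one hub at (278,203) and another at (389,267). The wrist view has hub_c's dot at (364,233) and the lens at (513,232). I'll zoom in next.

```bash
cat > h.py <<'E'
from workcell import get_state, eyes, env
import numpy as np, cv2
from scipy.spatial.transform import Rotation as R
def ray(n,u,v,c=None):
    c=c or eyes.calibration(n); K=c["K"]; T=np.array(c["camera_from_world"])
    d=np.array([(u-K[0,2])/K[0,0],-(v-K[1,2])/K[1,1],-1.]); Rm=T[:3,:3]
    o=-Rm.T@T[:3,3]; d=Rm.T@d; return o,d/np.linalg.norm(d)
def onz(n,u,v,z,c=None):
    o,d=ray(n,u,v,c); return o+d*(z-o[2])/d[2]
def tri(rays):
    A=np.zeros((3,3));b=np.zeros(3)
    for o,d in rays:
        P=np.eye(3)-np.outer(d,d);A+=P;b+=P@o
    p=np.linalg.solve(A,b); return p,[np.linalg.norm((np.eye(3)-np.outer(d,d))@(p-o)) for o,d in rays]
def proj(n,p,c=None):
    c=c or eyes.calibration(n);T=np.array(c["camera_from_world"]);q=T[:3,:3]@np.array(p)+T[:3,3]
    K=c["K"];return np.array([K[0,0]*q[0]/-q[2]+K[0,2],K[1,1]*-q[1]/-q[2]+K[1,2]])
E
python3 - <<'E'
import cv2
def crop(f,x,y,w,h,s,o): cv2.imwrite(o,cv2.resize(cv2.imread(f)[y:y+h,x:x+w],None,fx=s,fy=s,interpolation=cv2.INTER_CUBIC))
crop("pics/scene0.png",210,160,200,150,4,"pics/scene0a.png")
crop("pics/side0.png",210,160,210,150,3.8,"pics/side0a.png")
E
```

```text
(no output)
```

View pics/scene0a.png

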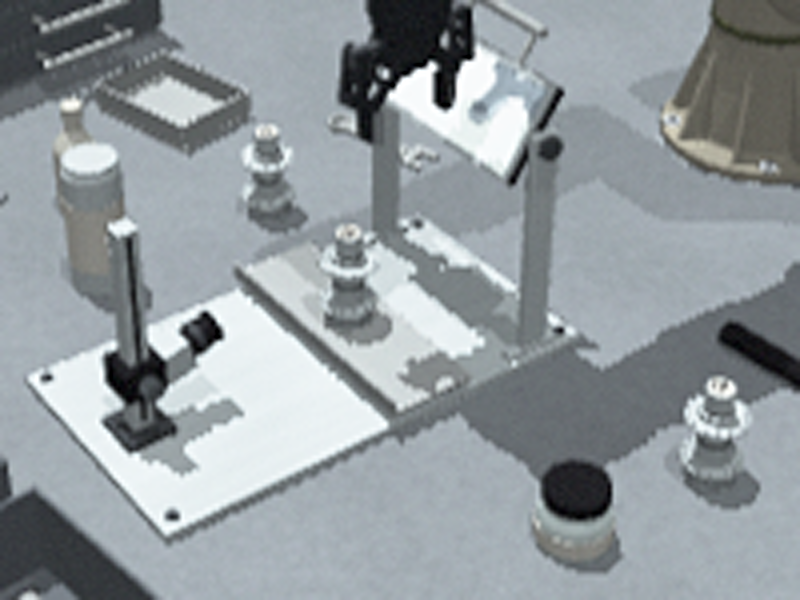

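View pics/side0a.png

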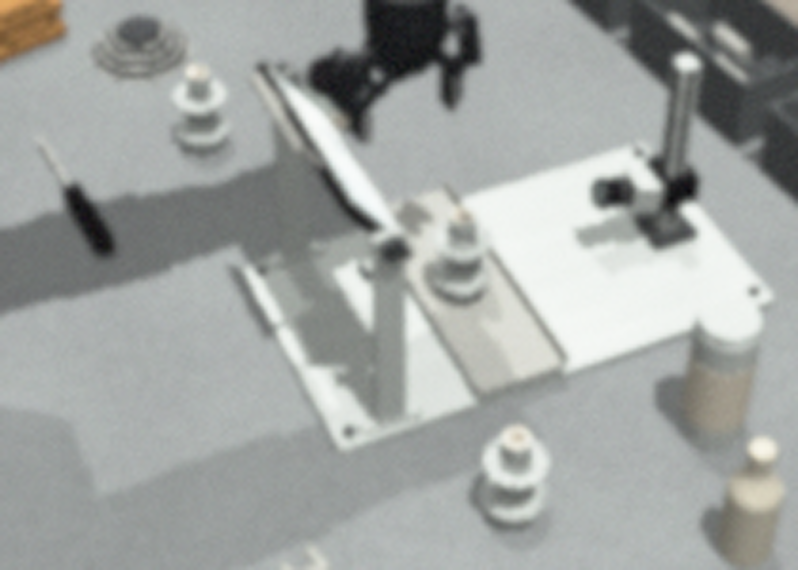

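```bash
python3 - <<'E'
from h import *
f=lambda *a: print(*[np.round(x,4) if not isinstance(x,str) else x for x in a])
for k,s,d,w,z in [("a",(276.5,192.5),(345.8,274.7),None,.1),("b",(390,256),(262.1,179.2),None,.1),("c",(297.2,218),(331.3,216.8),(365,233),.13),("lens",(260,242),(367.9,210),(513,232),.15)]:
    rs=[ray("scene",*s),ray("side",*d)]+([ray("wrist",*w)] if w else [])
    f(k,*tri(rs),"scene",onz("scene",*s,z)[:2],"side",onz("side",*d,z)[:2],*( [onz("wrist",*w,z)[:2]] if w else []))
def sc(u,v): return (210+u/4,160+v/4)
for p in [(28,378),(170,538),(585,340)]: f("plate scene",onz("scene",*sc(*p),.012))
for p in [(645,145),(768,300),(343,445),(238,262)]: f("plate side",onz("side",210+p[0]/3.8,160+p[1]/3.8,.012))
for p in [(594,124),(566,302)]: f("plate wrist",onz("wrist",*p,.012))
for p in [(335,85),(311,290)]: f("shelf wrist",onz("wrist",*p,.030))
for p in [(415,95),(380,298)]: f("lip wrist",onz("wrist",*p,.042))
E
python3 - <<'E'
import cv2
im=cv2.imread("pics/wrist0.png")[70:310,260:460]
cv2.imwrite("pics/w0a.png",cv2.resize(im,None,fx=2.5,fy=2.5,interpolation=cv2.INTER_CUBIC))
im=cv2.imread("pics/wrist0.png")[100:330,470:640]
cv2.imwrite("pics/w0b.png",cv2.resize(im,None,fx=2.5,fy=2.5,interpolation=cv2.INTER_CUBIC))
E
```

```text
a [ 0.5281 -0.2624  0.0987] [0.0018 0.0018] scene [ 0.528  -0.2597] side [ 0.5288 -0.2644]
b [0.5142 0.3294 0.0981] [0.0027 0.0027] scene [0.5132 0.3317] side [0.5147 0.3246]
c [ 0.6194 -0.0307  0.1266] [0.0015 0.0014 0.0004] scene [ 0.6218 -0.0258] side [ 0.6186 -0.0344] [ 0.6186 -0.0297]
lens [ 0.784  -0.043   0.0922] [0.0036 0.0046 0.0012] scene [0.8316 0.0161] side [ 0.7393 -0.09  ] [ 0.742  -0.0206]
plate scene [ 0.8916 -0.1792  0.012 ]
plate scene [0.9229 0.0803 0.012 ]
plate scene [0.4628 0.141  0.012 ]
plate side [0.9207 0.0605 0.012 ]
plate side [ 0.884  -0.1908  0.012 ]
plate side [ 0.4304 -0.1327  0.012 ]
plate side [0.4565 0.129  0.012 ]
plate wrist [0.9194 0.0689 0.012 ]
plate wrist [ 0.9463 -0.1878  0.012 ]
shelf wrist [0.594  0.1119 0.03  ]
shelf wrist [ 0.565  -0.1561  0.03  ]
lip wrist [0.6828 0.1    0.042 ]
lip wrist [ 0.6597 -0.1606  0.042 ]
```

View pics/w0a.png

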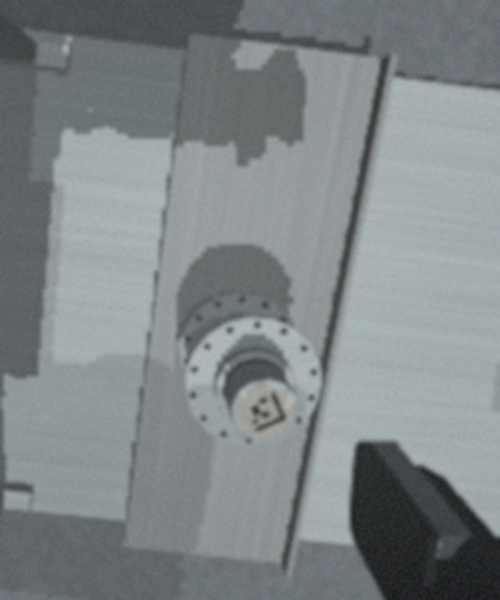

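View pics/w0b.png

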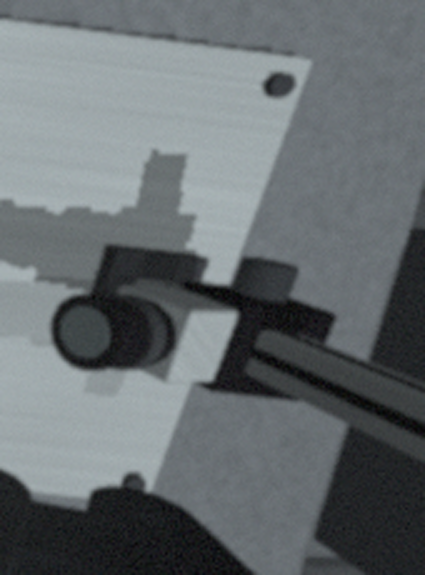

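Tool x/y line up with world y/x. The hub I called "a" is really on the −y side, so I'll go by position from here. Next I'll fit the station's pose from its edges.

```bash
python3 - <<'E'
from h import *
from scipy.optimize import least_squares
w=lambda *p:[(260+u/2.5,70+v/2.5) for u,v in p]
wb=lambda *p:[(470+u/2.5,100+v/2.5) for u,v in p]
E=[] # (xy, axis, val)
def add(cam,pts,z,ax,val,wt=1):
    for u,v in pts: E.append((onz(cam,u,v,z)[:2],ax,val,wt))
add("wrist",wb((10,20),(150,40),(300,60)),.012,1,.130)
add("wrist",wb((310,60),(240,245),(155,470)),.012,0,.285)
add("wrist",w((10,511),(120,520)),.012,1,-.130)
add("wrist",w((188,40),(150,330),(127,540)),.03,0,-.045)
add("wrist",w((200,36),(370,56)),.03,1,.135)
add("wrist",w((130,547),(280,566)),.03,1,-.135)
s=lambda u,v:(210+u/4,160+v/4); d=lambda u,v:(210+u/3.8,160+v/3.8)
add("scene",[s(28,378),s(170,538)],.012,0,.285,.5)
add("scene",[s(170,538),s(580,345)],.012,1,.13,.5)
add("scene",[s(28,378)],.012,1,-.13,.5)
add("side",[d(645,145),d(768,300)],.012,0,.285,.5)
add("side",[d(343,445),d(768,300)],.012,1,-.13,.5)
add("side",[d(343,445),d(238,262)],.012,0,-.185,.5)
def loc(q,p):
    c,s_=np.cos(q[2]),np.sin(q[2]);dx=p-q[:2];return np.array([c*dx[0]+s_*dx[1],-s_*dx[0]+c*dx[1]])
r=lambda q:[wt*(loc(q,p)[a]-v) for p,a,v,wt in E]
sol=least_squares(r,[.62,-.03,-.12],loss="soft_l1",f_scale=.003);q=sol.x
print(q,np.degrees(q[2]));print(np.round(np.array(r(q))*1000,1))
c=loc(q,np.array([.6188,-.0300]));print("hubc local",c)
for n,p in dict(m=(.5281,-.2624),p=(.5142,.3294)).items(): print(n,loc(q,np.array(p)))
L=np.array([.152,0]);Rm=np.array([[np.cos(q[2]),-np.sin(q[2])],[np.sin(q[2]),np.cos(q[2])]])
lx=Rm@L+q[:2];print("lens xy",lx)
for cam,u,v in [("wrist",503,232),("scene",262.5,242),("side",366,210)]:
    o,dd=ray(cam,u,v); t=(lx-o[:2])@dd[:2]/(dd[:2]@dd[:2]);print(cam,(o+t*dd)[2], "miss",(o+t*dd)[:2]-lx)
print("can",onz("side",402,243,.15),onz("scene",210+90/4,160+158/4,.15))
print("bottle",onz("side",210+762/3.8,160+448/3.8,.135),onz("scene",210+70/4,160+103/4,.135))
print("jar",onz("scene",210+577/4,160+488/4,.062))
E
```

```text
[ 0.62230785 -0.02541052 -0.12099823] -6.932687819618534
[-0.2 -1.  -1.2 -1.4 -1.7 -2.  -1.   1.   0.7  0.5  2.8 -0.8  0.2  0.5
 -1.3  0.4  0.3  5.6  9.5  4.9  0.4 -2.6  0.2 -1.3  3.7  0.9]
hubc local [-0.00292824 -0.00497933]
m [-0.06491368 -0.24662795]
p [-0.1501442   0.33916741]
lens xy [ 0.77319652 -0.04375741]
wrist 0.0937280750570218 miss [0.00037925 0.00067852]
scene 0.08575991867739674 miss [ 0.00230713 -0.00170776]
side 0.09690060666219091 miss [-0.00288444  0.00236134]
can [ 0.7411066  -0.28167591  0.15      ] [ 0.74138713 -0.27199765  0.15      ]
bottle [ 0.67905241 -0.40363923  0.135     ] [ 0.680421   -0.39630718  0.135     ]
jar [0.66934249 0.30789833 0.062     ]
```

Emit:
carry_out --motion '[{"wz": 7, "tx": -2.0}, {"tx": -5.0}, {"tx": -5.0}, {"tx": -5.0, "ty": -0.5}, {"tx": -5.0, "ty": -0.5, "tz": 1}, {"tx": -4.6, "ty": -0.5, "tz": 3}, {"tz": 2}, {"tz": 0}, {"tz": 0}]'

```text
invalid input at $.motion[0]: expected keys jaw, tx, ty, tz, wx, wy, wz
```

```bash
cat >> h.py <<'E'
Q=np.array([.6223,-.0254,-.1210])
def loc(p):
    c,s=np.cos(Q[2]),np.sin(Q[2]);dx=np.array(p)[:2]-Q[:2];return np.array([c*dx[0]+s*dx[1],-s*dx[0]+c*dx[1]])
def snap(name,box=None,s=1):
    im=eyes.read_camera("wrist" if name.startswith("w") else "scene" if name.startswith("sc") else "side")
    cv2.imwrite(f"pics/{name}_full.png",im)
    if box: x,y,w,h=box; im=im[y:y+h,x:x+w]
    cv2.imwrite(f"pics/{name}.png",cv2.resize(im,None,fx=s,fy=s,interpolation=cv2.INTER_CUBIC)); return im
def st():
    s=get_state();print("t",round(s["clock"],2),"tcp",np.round(s["tcp_pos"],4),"loc",np.round(loc(s["tcp_pos"]),4),"gap",round(s["finger_gap"],4),"F",np.round(s["wrist_force"],1))
    M=R.from_quat(np.roll(s["orientation"],-1)).as_matrix();print("R cols x",np.round(M[:,0],3),"z",np.round(M[:,2],4));return s,M
E
python3 - <<'E'
from h import *
st(); snap("w1")
E
```

```text
t 0.15 tcp [ 0.5749 -0.      0.404 ] loc [-0.0502  0.0195] gap 0.0855 F [ 0.2  0.  -0.4]
R cols x [0. 1. 0.] z [-1.4e-03  2.0e-04 -1.0e+00]
```

View pics/w1.png

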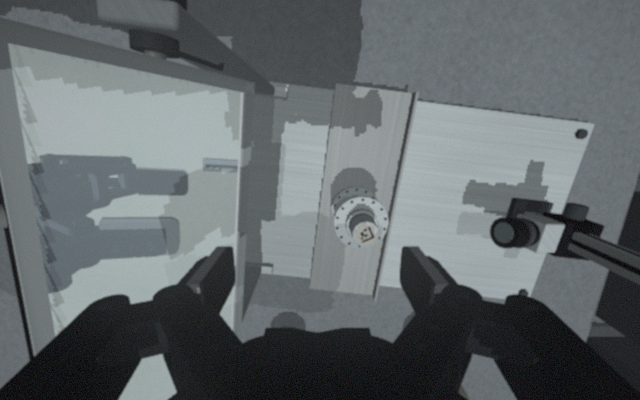

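All keys are needed in every row, so the arm hasn't moved yet.

Emit:
carry_out --motion '[{"jaw": 1, "tx": -2, "ty": 0, "tz": 0, "wx": 0, "wy": 0, "wz": 7}, {"jaw": 1, "tx": -5, "ty": 0, "tz": 0, "wx": 0, "wy": 0, "wz": 0}, {"jaw": 1, "tx": -5, "ty": 0, "tz": 0, "wx": 0, "wy": 0, "wz": 0}, {"jaw": 1, "tx": -5, "ty": -0.5, "tz": 0, "wx": 0, "wy": 0, "wz": 0}, {"jaw": 1, "tx": -5, "ty": -0.5, "tz": 1, "wx": 0, "wy": 0, "wz": 0}, {"jaw": 1, "tx": -4.6, "ty": -0.5, "tz": 3, "wx": 0, "wy": 0, "wz": 0}, {"jaw": 1, "tx": 0, "ty": 0, "tz": 2, "wx": 0, "wy": 0, "wz": 0}, {"jaw": 1, "tx": 0, "ty": 0, "tz": 0, "wx": 0, "wy": 0, "wz": 0}, {"jaw": 1, "tx": 0, "ty": 0, "tz": 0, "wx": 0, "wy": 0, "wz": 0}]'

```text
clock: 1.32
tcp_pos: [0.5305, -0.262, 0.3455]
orientation: [0.0, 0.749, 0.663, 0.0]
wrist_force: [-1.6, 0.7, 0.5]
finger_gap: 0.0856
```

```bash
python3 - <<'E'
from h import *
st(); snap("w2")
E
```

```text
t 1.32 tcp [ 0.5305 -0.262   0.3455] loc [-0.0626 -0.246 ] gap 0.0856 F [-1.6  0.7  0.5]
R cols x [ 0.121  0.993 -0.   ] z [ 7.e-04 -3.e-04 -1.e+00]
```

View pics/w2.png

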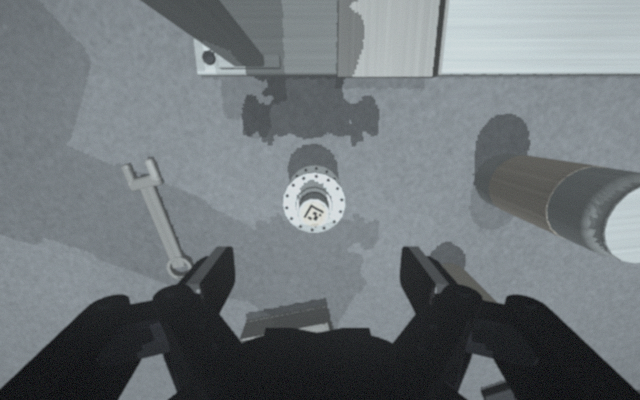

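The plate edge runs level in the wrist image at row 75, so the yaw matches. The hub's top dot is at about (313,213).

```bash
python3 - <<'E'
from h import *
im=cv2.imread("pics/w2_full.png")
cv2.imwrite("pics/w2z.png",cv2.resize(im[160:250,270:360],None,fx=5,fy=5,interpolation=cv2.INTER_CUBIC))
st();p=onz("wrist",313.5,212.5,.1);print(p,loc(p),loc(p)-loc(get_state()["tcp_pos"]))
print([proj("wrist",q) for q in [(.5305,-.262,.1905)]])
E
```

```text
t 1.38 tcp [ 0.5306 -0.262   0.3459] loc [-0.0624 -0.2459] gap 0.0855 F [ 0.2 -0.6  0.6]
R cols x [ 0.121  0.993 -0.001] z [ 1.5e-03 -9.0e-04 -1.0e+00]
[ 0.52718565 -0.26242023  0.1       ] [-0.0658094  -0.24676801] [-0.00337835 -0.00087799]
[array([317.9680576 , 266.53202061])]
```

View pics/w2z.png

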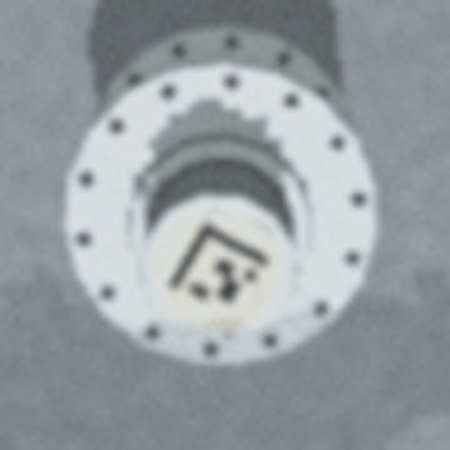

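Emit:
carry_out --motion '[{"jaw": 1, "tx": -0.1, "ty": -0.3, "tz": 3, "wx": 0, "wy": 0, "wz": 0}, {"jaw": 1, "tx": 0, "ty": 0, "tz": 4, "wx": 0, "wy": 0, "wz": 0}, {"jaw": 1, "tx": 0, "ty": 0, "tz": 2.2, "wx": 0, "wy": 0, "wz": 0}, {"jaw": 0.2, "tx": 0, "ty": 0, "tz": 0.3, "wx": 0, "wy": 0, "wz": 0}, {"jaw": 0, "tx": 0, "ty": 0, "tz": 0, "wx": 0, "wy": 0, "wz": 0}, {"jaw": 0, "tx": 0, "ty": 0, "tz": 0, "wx": 0, "wy": 0, "wz": 0}]' --force 40

```text
clock: 2.12
tcp_pos: [0.5278, -0.2632, 0.2515]
orientation: [0.001, 0.749, 0.663, 0.0]
wrist_force: [-0.5, -0.6, 0.6]
finger_gap: 0.0427
```

```bash
python3 - <<'E'
from h import *
st(); snap("w3")
E
```

```text
t 2.12 tcp [ 0.5278 -0.2632  0.2515] loc [-0.0651 -0.2475] gap 0.0427 F [-0.5 -0.6  0.6]
R cols x [ 0.121  0.993 -0.001] z [ 0.0025 -0.0017 -1.    ]
```

View pics/w3.png

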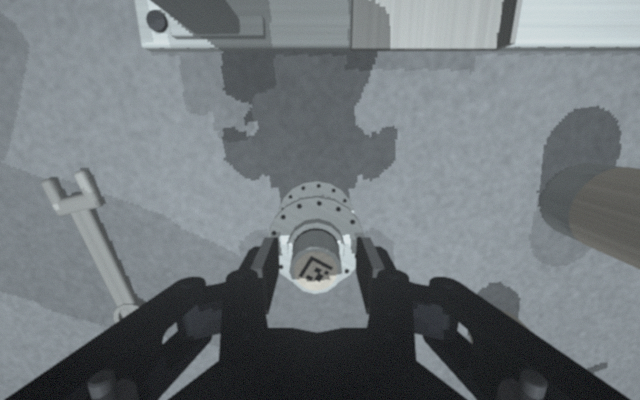

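The hub is centred between the pads, so I'll close and lift.

Emit:
carry_out --motion '[{"jaw": -0.4, "tx": 0, "ty": 0, "tz": 0.1, "wx": 0, "wy": 0, "wz": 0}, {"jaw": -0.7, "tx": 0, "ty": 0, "tz": 0, "wx": 0, "wy": 0, "wz": 0}, {"jaw": -1, "tx": 0, "ty": 0, "tz": 0, "wx": 0, "wy": 0, "wz": 0}, {"jaw": -1, "tx": 0, "ty": 0, "tz": 0, "wx": 0, "wy": 0, "wz": 0}, {"jaw": -1, "tx": 0, "ty": 0, "tz": 0, "wx": 0, "wy": 0, "wz": 0}]' --force 40

```text
clock: 2.8
tcp_pos: [0.5273, -0.2633, 0.2499]
orientation: [0.001, 0.749, 0.663, 0.0]
wrist_force: [-0.4, 0.7, 5.9]
finger_gap: 0.025
```

```bash
python3 - <<'E'
from h import *
st()
E
```

```text
t 2.8 tcp [ 0.5273 -0.2633  0.2499] loc [-0.0656 -0.2476] gap 0.025 F [-0.4  0.7  5.9]
R cols x [ 0.122  0.993 -0.001] z [ 0.0014 -0.0012 -1.    ]
```

Emit:
carry_out --motion '[{"jaw": -1, "tx": 0, "ty": 0, "tz": -1.5, "wx": 0, "wy": 0, "wz": 0}, {"jaw": -1, "tx": 0, "ty": 0.5, "tz": -3, "wx": 0, "wy": 0, "wz": 0}, {"jaw": -1, "tx": 1, "ty": 2, "tz": -2.5, "wx": 0, "wy": 0, "wz": 0}, {"jaw": -1, "tx": 3, "ty": 2, "tz": -0.5, "wx": 0, "wy": 0, "wz": 0}, {"jaw": -1, "tx": 4, "ty": 1.5, "tz": 0, "wx": 0, "wy": 0, "wz": 0}, {"jaw": -1, "tx": 4, "ty": 0.3, "tz": 0, "wx": 0, "wy": 0, "wz": 0}, {"jaw": -1, "tx": 3, "ty": 0, "tz": 0, "wx": 0, "wy": 0, "wz": 0}, {"jaw": -1, "tx": 1.8, "ty": 0, "tz": 1, "wx": 0, "wy": 0, "wz": 0}, {"jaw": -1, "tx": 0, "ty": 0, "tz": 1, "wx": 0, "wy": 0, "wz": 0}, {"jaw": -1, "tx": 0, "ty": 0, "tz": 0, "wx": 0, "wy": 0, "wz": 0}, {"jaw": -1, "tx": 0, "ty": 0, "tz": 0, "wx": 0, "wy": 0, "wz": 0}]'

```text
clock: 4.18
tcp_pos: [0.6099, -0.1051, 0.3035]
orientation: [-0.0, 0.749, 0.662, -0.0]
wrist_force: [-0.2, -0.5, -2.4]
finger_gap: 0.0246
```

```bash
python3 - <<'E'
from h import *
st(); snap("w4");snap("sc4",(230,150,160,120),5);snap("side4",(260,150,150,120),5)
E
```

```text
t 4.17 tcp [ 0.6099 -0.1051  0.3035] loc [-0.0026 -0.0806] gap 0.0246 F [-0.2 -0.5 -2.4]
R cols x [ 0.123  0.992 -0.   ] z [-3.e-04 -1.e-04 -1.e+00]
```

View pics/w4.png

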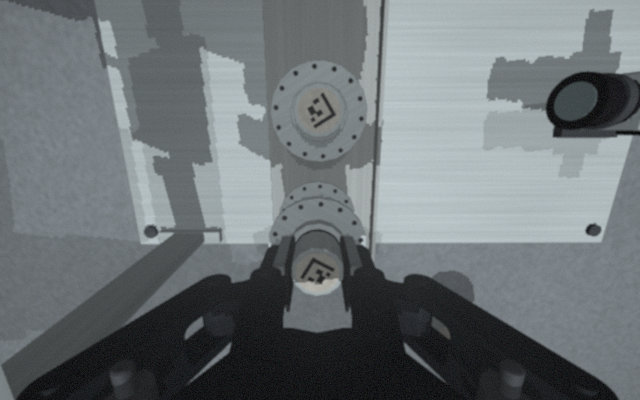

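View pics/sc4.png

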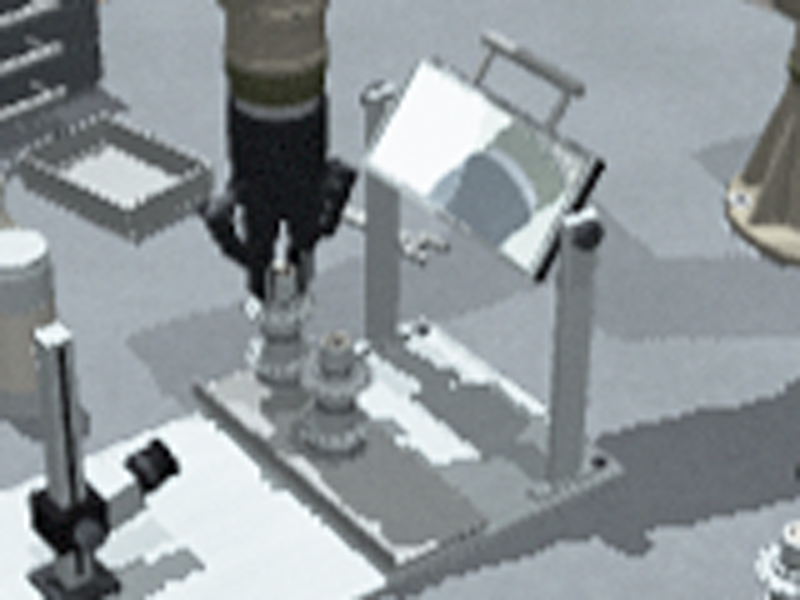

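View pics/side4.png

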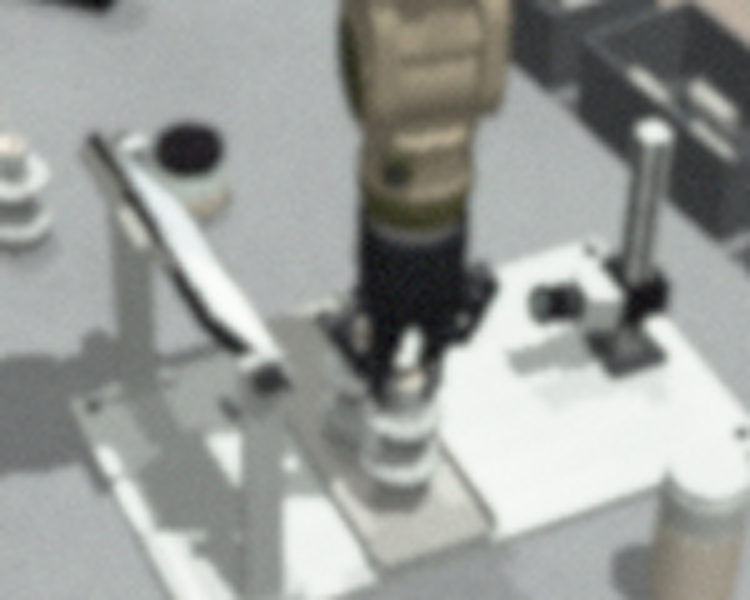

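```bash
python3 - <<'E'
from h import *
s,_=st()
im=cv2.imread("pics/w4_full.png")
cv2.imwrite("pics/w4z.png",cv2.resize(im[50:310,230:430],None,fx=2.3*1.3,fy=2.3,interpolation=cv2.INTER_CUBIC))
for n,u,v,z in [("c",319.5,109,.13),("held",317,271,.1535)]:
    p=onz("wrist",u,v,z);print(n,p,loc(p))
for n,u,v,z in [("L",264,30,.03),("L",273,180,.03),("lip",382,10,.042),("lip",371,210,.042)]:
    p=onz("wrist",u,v,z);print(n,loc(p))
E
```

```text
t 4.33 tcp [ 0.6101 -0.1048  0.3041] loc [-0.0025 -0.0803] gap 0.0244 F [-0.3  0.2 -2. ]
R cols x [ 0.123  0.992 -0.   ] z [ 7.e-04 -3.e-04 -1.e+00]
c [ 0.61989685 -0.02994302  0.13      ] [-0.00183721 -0.00479988]
held [ 0.60941992 -0.10447202  0.1535    ] [-0.00324152 -0.08004857]
L [-0.04396981  0.05840715]
L [-0.04231155 -0.05968289]
lip [0.04420537 0.06757167]
lip [ 0.04382797 -0.08409004]
```

View pics/w4z.png

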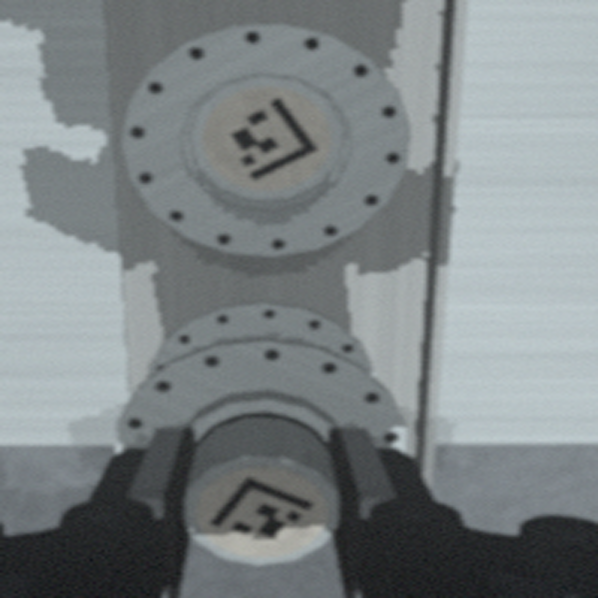

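Emit:
carry_out --motion '[{"jaw": -1, "tx": 0.1, "ty": 0.1, "tz": 0.8, "wx": 0, "wy": 0, "wz": 0}, {"jaw": -1, "tx": 0, "ty": 0, "tz": 0.8, "wx": 0, "wy": 0, "wz": 0}, {"jaw": -1, "tx": 0, "ty": 0, "tz": 0.4, "wx": 0, "wy": 0, "wz": 0}, {"jaw": -1, "tx": 0, "ty": 0, "tz": 0.2, "wx": 0, "wy": 0, "wz": 0}, {"jaw": -1, "tx": 0, "ty": 0, "tz": 0, "wx": 0, "wy": 0, "wz": 0}, {"jaw": -1, "tx": 0, "ty": 0, "tz": 0, "wx": 0, "wy": 0, "wz": 0}]'

```text
clock: 5.08
tcp_pos: [0.6113, -0.103, 0.282]
orientation: [0.0, 0.749, 0.663, 0.0]
wrist_force: [0.4, -0.7, -1.9]
finger_gap: 0.0247
```

Emit:
carry_out --motion '[{"jaw": -1, "tx": 0, "ty": 0, "tz": 0.1, "wx": 0, "wy": 0, "wz": 0}, {"jaw": -1, "tx": 0, "ty": 0, "tz": 0.1, "wx": 0, "wy": 0, "wz": 0}, {"jaw": -1, "tx": 0, "ty": 0, "tz": 0, "wx": 0, "wy": 0, "wz": 0}, {"jaw": -1, "tx": 0, "ty": 0, "tz": 0, "wx": 0, "wy": 0, "wz": 0}]'

```text
clock: 5.58
tcp_pos: [0.6112, -0.103, 0.2799]
orientation: [0.0, 0.749, 0.663, 0.0]
wrist_force: [0.3, 0.1, -0.1]
finger_gap: 0.0249
```

Emit:
carry_out --motion '[{"jaw": -1, "tx": 0, "ty": 0, "tz": 0.05, "wx": 0, "wy": 0, "wz": 0}, {"jaw": -1, "tx": 0, "ty": 0, "tz": 0, "wx": 0, "wy": 0, "wz": 0}, {"jaw": -0.6, "tx": 0, "ty": 0, "tz": 0, "wx": 0, "wy": 0, "wz": 0}, {"jaw": -0.3, "tx": 0, "ty": 0, "tz": 0, "wx": 0, "wy": 0, "wz": 0}, {"jaw": 0, "tx": 0, "ty": 0, "tz": 0, "wx": 0, "wy": 0, "wz": 0}, {"jaw": 0, "tx": 0, "ty": 0, "tz": -1.5, "wx": 0, "wy": 0, "wz": 0}, {"jaw": 0, "tx": 0, "ty": 0, "tz": -3, "wx": 0, "wy": 0, "wz": 0}, {"jaw": 0, "tx": 0, "ty": 0, "tz": -3, "wx": 0, "wy": 0, "wz": 0}, {"jaw": 0, "tx": 0, "ty": 0, "tz": 0, "wx": 0, "wy": 0, "wz": 0}, {"jaw": 0, "tx": 0, "ty": 0, "tz": 0, "wx": 0, "wy": 0, "wz": 0}]'

```text
clock: 6.82
tcp_pos: [0.6111, -0.103, 0.3542]
orientation: [0.0, 0.749, 0.663, 0.0]
wrist_force: [-0.3, -0.3, -0.0]
finger_gap: 0.0425
```

```bash
python3 - <<'E'
from h import *
st(); snap("w5")
E
```

```text
t 6.83 tcp [ 0.6111 -0.103   0.3542] loc [-0.0017 -0.0784] gap 0.0425 F [-0.3 -0.3 -0. ]
R cols x [ 0.122  0.993 -0.   ] z [ 1.e-04 -1.e-04 -1.e+00]
```

View pics/w5.png

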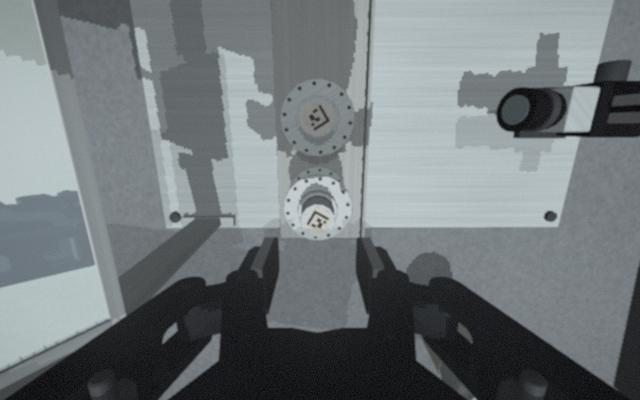

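Emit:
carry_out --motion '[{"jaw": 0, "tx": 3, "ty": 0, "tz": 0, "wx": 0, "wy": 0, "wz": 0}, {"jaw": 0, "tx": 5, "ty": 0, "tz": 0, "wx": 0, "wy": 0, "wz": 0}, {"jaw": 0, "tx": 5, "ty": 0, "tz": 0, "wx": 0, "wy": 0, "wz": 0}, {"jaw": 0, "tx": 5, "ty": 0, "tz": 0, "wx": 0, "wy": 0, "wz": 0}, {"jaw": 0, "tx": 5, "ty": 0, "tz": 0, "wx": 0, "wy": 0, "wz": 0}, {"jaw": 0, "tx": 5, "ty": -1, "tz": 0, "wx": 0, "wy": 0, "wz": 0}, {"jaw": 0, "tx": 5, "ty": -3, "tz": 0, "wx": 0, "wy": 0, "wz": 0}, {"jaw": 0.5, "tx": 4.5, "ty": -4, "tz": 0, "wx": 0, "wy": 0, "wz": 0}, {"jaw": 1, "tx": 3, "ty": -4, "tz": 0, "wx": 0, "wy": 0, "wz": 0}, {"jaw": 1, "tx": 1.3, "ty": -2.8, "tz": 0.5, "wx": 0, "wy": 0, "wz": 0}, {"jaw": 1, "tx": 0, "ty": 0, "tz": 0.5, "wx": 0, "wy": 0, "wz": 0}, {"jaw": 1, "tx": 0, "ty": 0, "tz": 0, "wx": 0, "wy": 0, "wz": 0}]'

```text
clock: 8.38
tcp_pos: [0.5153, 0.3296, 0.343]
orientation: [-0.0, 0.749, 0.663, -0.001]
wrist_force: [0.1, 0.0, 0.1]
finger_gap: 0.0855
```

```bash
python3 - <<'E'
from h import *
st(); snap("w6")
E
```

```text
t 8.38 tcp [0.5153 0.3296 0.343 ] loc [-0.1491  0.3395] gap 0.0855 F [0.1 0.  0.1]
R cols x [ 0.122  0.993 -0.001] z [-0.0014 -0.0011 -1.    ]
```

View pics/w6.png

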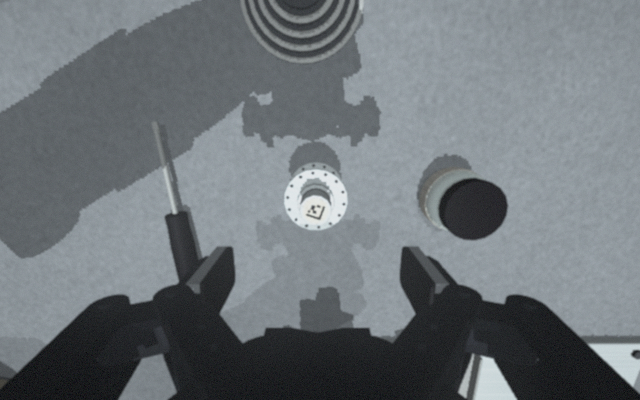

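```bash
python3 - <<'E'
from h import *
im=cv2.imread("pics/w6_full.png")[185:235,290:345]
g=im.astype(int); m=((g[...,2]-g[...,0])>8).astype(np.uint8)
n,_,s,c=cv2.connectedComponentsWithStats(m); i=1+np.argmax(s[1:,4]); print(s[i],c[i]+[290,185])
x,y,w,h,_=s[i]; 
for u,v in [c[i]+[290,185],(290+x+w/2-.5,185+y+h/2-.5)]:
    p=onz("wrist",u,v,.1);print((u,v),loc(p)-loc(get_state()["tcp_pos"]))
E
```

```text
[21 26  1  1  1] [311. 211.]
(np.float64(311.0), np.float64(211.0)) [-0.00587926  0.00112881]
(np.float64(311.0), np.float64(211.0)) [-0.00587926  0.00112881]
```

```bash
python3 - <<'E'
from h import *
im=cv2.imread("pics/w6_full.png")[160:250,270:360]
cv2.imwrite("pics/w6z.png",cv2.resize(im,None,fx=5,fy=5,interpolation=cv2.INTER_CUBIC))
for u,v in [(315.5,210),(316,210)]:
    p=onz("wrist",u,v,.1);print((u,v),loc(p)-loc(get_state()["tcp_pos"]))
E
```

```text
(315.5, 210) [-0.00226689  0.00196283]
(316, 210) [-0.00186626  0.00196218]
```

View pics/w6z.png

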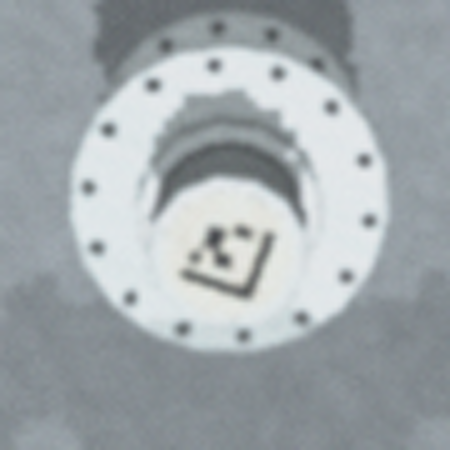

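Emit:
carry_out --motion '[{"jaw": 1, "tx": 0.2, "ty": -0.2, "tz": 3, "wx": 0, "wy": 0, "wz": 0}, {"jaw": 1, "tx": 0, "ty": 0, "tz": 4, "wx": 0, "wy": 0, "wz": 0}, {"jaw": 0.8, "tx": 0, "ty": 0, "tz": 2.0, "wx": 0, "wy": 0, "wz": 0}, {"jaw": 0.2, "tx": 0, "ty": 0, "tz": 0.3, "wx": 0, "wy": 0, "wz": 0}, {"jaw": 0, "tx": 0, "ty": 0, "tz": 0, "wx": 0, "wy": 0, "wz": 0}, {"jaw": 0, "tx": 0, "ty": 0, "tz": 0, "wx": 0, "wy": 0, "wz": 0}]' --force 40

```text
clock: 9.18
tcp_pos: [0.5144, 0.3321, 0.2525]
orientation: [0.0, 0.749, 0.662, 0.001]
wrist_force: [-0.5, 0.1, -0.6]
finger_gap: 0.0425
```

```bash
python3 - <<'E'
from h import *
st(); snap("w7",(200,150,240,180),3)
E
```

```text
t 9.18 tcp [0.5144 0.3321 0.2525] loc [-0.1503  0.3419] gap 0.0425 F [-0.5  0.1 -0.6]
R cols x [0.122 0.992 0.001] z [ 0.0022  0.001  -1.    ]
```

View pics/w7.png

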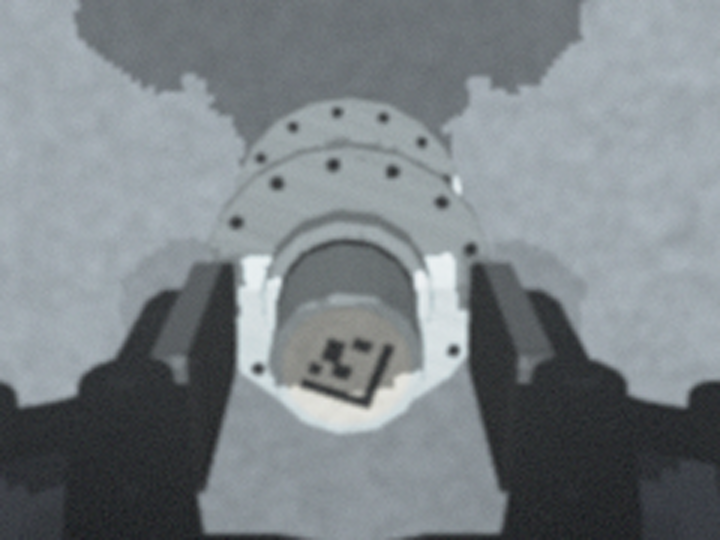

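Emit:
carry_out --motion '[{"jaw": -0.3, "tx": 0, "ty": -0.07, "tz": 0.2, "wx": 0, "wy": 0, "wz": 0}, {"jaw": -0.7, "tx": 0, "ty": 0, "tz": 0, "wx": 0, "wy": 0, "wz": 0}, {"jaw": -1, "tx": 0, "ty": 0, "tz": 0, "wx": 0, "wy": 0, "wz": 0}, {"jaw": -1, "tx": 0, "ty": 0, "tz": 0, "wx": 0, "wy": 0, "wz": 0}, {"jaw": -1, "tx": 0, "ty": 0, "tz": 0, "wx": 0, "wy": 0, "wz": 0}]' --force 40

```text
clock: 9.85
tcp_pos: [0.5133, 0.3324, 0.2499]
orientation: [0.0, 0.749, 0.663, 0.001]
wrist_force: [0.6, -0.5, 4.7]
finger_gap: 0.0247
```

```bash
python3 - <<'E'
from h import *
st()
c=dict(eyes.calibration("wrist"))
E
```

```text
t 9.85 tcp [0.5133 0.3324 0.2499] loc [-0.1514  0.342 ] gap 0.0247 F [ 0.6 -0.5  4.7]
R cols x [0.122 0.993 0.001] z [ 1.8e-03  6.0e-04 -1.0e+00]
```

Emit:
carry_out --motion '[{"jaw": -1, "tx": 0, "ty": 0, "tz": -1.5, "wx": 0, "wy": 0, "wz": 0}, {"jaw": -1, "tx": 0, "ty": 0, "tz": -3.5, "wx": 0, "wy": 0, "wz": 0}, {"jaw": -1, "tx": 0, "ty": 1, "tz": -3, "wx": 0, "wy": 0, "wz": 0}, {"jaw": -1, "tx": -1, "ty": 2.5, "tz": 0, "wx": 0, "wy": 0, "wz": 0}, {"jaw": -1, "tx": -3, "ty": 3.5, "tz": 0, "wx": 0, "wy": 0, "wz": 0}, {"jaw": -1, "tx": -3.5, "ty": 4, "tz": 0, "wx": 0, "wy": 0, "wz": 0}, {"jaw": -1, "tx": -4, "ty": 3, "tz": 0, "wx": 0, "wy": 0, "wz": 0}, {"jaw": -1, "tx": -4.5, "ty": 0.9, "tz": 0, "wx": 0, "wy": 0, "wz": 0}, {"jaw": -1, "tx": -4.5, "ty": 0, "tz": 0, "wx": 0, "wy": 0, "wz": 0}, {"jaw": -1, "tx": -4, "ty": 0, "tz": 0, "wx": 0, "wy": 0, "wz": 0}, {"jaw": -1, "tx": -2, "ty": 0, "tz": 0.5, "wx": 0, "wy": 0, "wz": 0}, {"jaw": -1, "tx": -0.8, "ty": 0, "tz": 1.5, "wx": 0, "wy": 0, "wz": 0}, {"jaw": -1, "tx": 0, "ty": 0, "tz": 0.6, "wx": 0, "wy": 0, "wz": 0}, {"jaw": -1, "tx": 0, "ty": 0, "tz": 0, "wx": 0, "wy": 0, "wz": 0}, {"jaw": -1, "tx": 0, "ty": 0, "tz": 0, "wx": 0, "wy": 0, "wz": 0}]'

```text
clock: 11.72
tcp_pos: [0.6275, 0.0442, 0.3032]
orientation: [-0.0, 0.748, 0.663, 0.0]
wrist_force: [0.1, -0.5, -2.2]
finger_gap: 0.0247
```

```bash
python3 - <<'E'
from h import *
st(); snap("w8",(200,150,240,180),3);snap("sc8",(230,150,160,120),5);snap("side8",(260,150,150,120),5)
p=onz("wrist",317,272,.304-.15);print(loc(p))
E
```

```text
t 11.72 tcp [0.6275 0.0442 0.3032] loc [-0.0032  0.0697] gap 0.0247 F [ 0.1 -0.5 -2.2]
R cols x [0.12  0.993 0.   ] z [ 1.e-04  2.e-04 -1.e+00]
[-0.00378861  0.06953307]
```

View pics/w8.png

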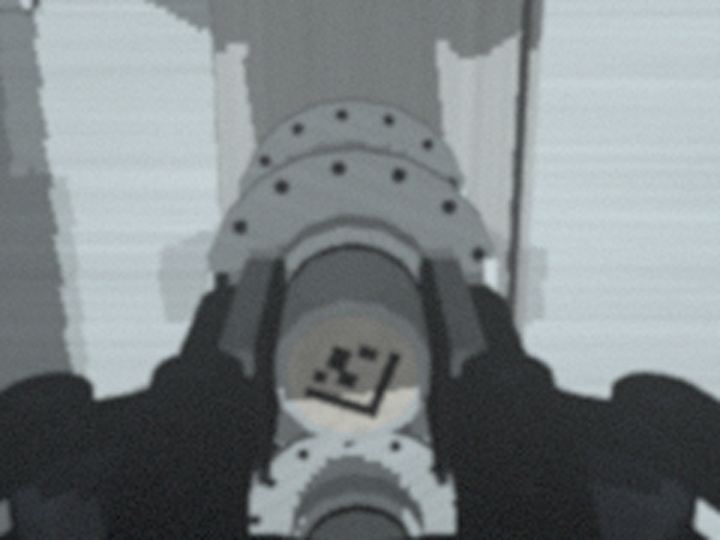

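View pics/sc8.png

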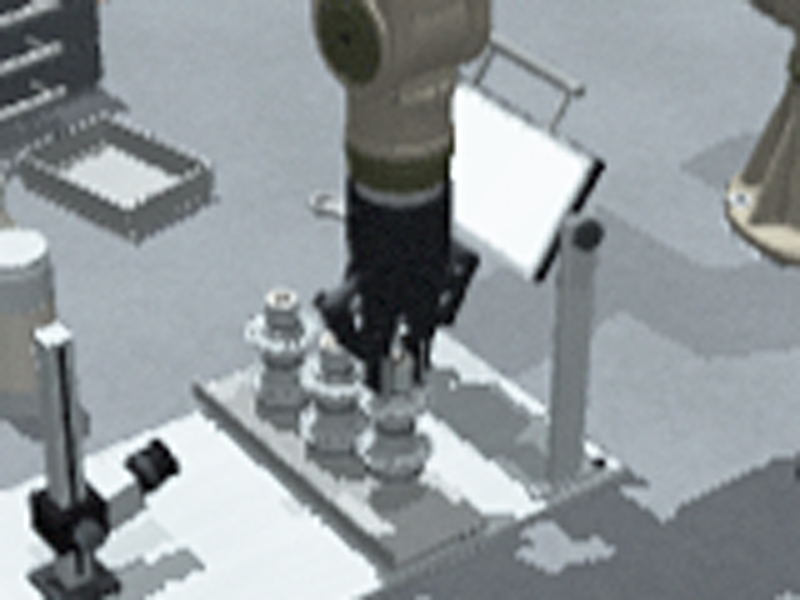

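View pics/side8.png

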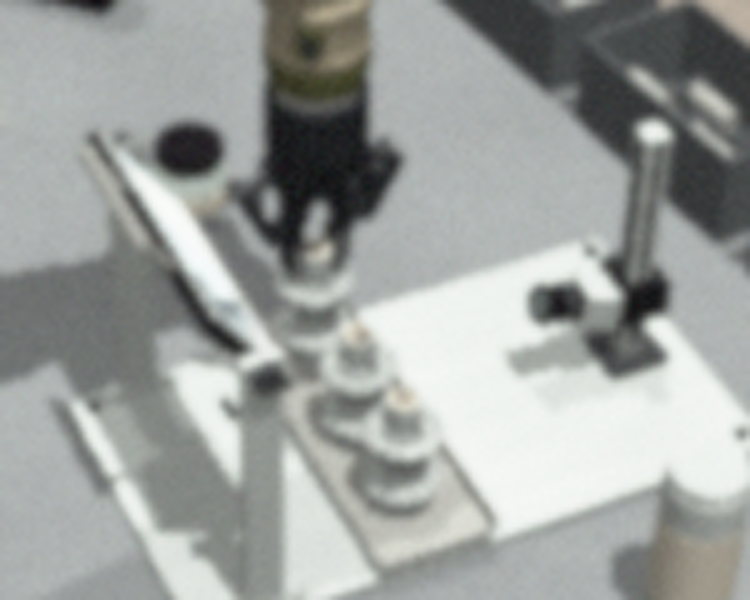

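Emit:
carry_out --motion '[{"jaw": -1, "tx": -0.05, "ty": 0.12, "tz": 0.8, "wx": 0, "wy": 0, "wz": 0}, {"jaw": -1, "tx": 0, "ty": 0, "tz": 0.8, "wx": 0, "wy": 0, "wz": 0}, {"jaw": -1, "tx": 0, "ty": 0, "tz": 0.4, "wx": 0, "wy": 0, "wz": 0}, {"jaw": -1, "tx": 0, "ty": 0, "tz": 0.2, "wx": 0, "wy": 0, "wz": 0}, {"jaw": -1, "tx": 0, "ty": 0, "tz": 0.1, "wx": 0, "wy": 0, "wz": 0}, {"jaw": -1, "tx": 0, "ty": 0, "tz": 0, "wx": 0, "wy": 0, "wz": 0}, {"jaw": -1, "tx": 0, "ty": 0, "tz": 0, "wx": 0, "wy": 0, "wz": 0}, {"jaw": -1, "tx": 0, "ty": 0, "tz": 0, "wx": 0, "wy": 0, "wz": 0}]'

```text
clock: 12.88
tcp_pos: [0.6286, 0.0424, 0.2804]
orientation: [0.0, 0.749, 0.663, 0.0]
wrist_force: [-0.2, -0.3, -1.9]
finger_gap: 0.0249
```

Emit:
carry_out --motion '[{"jaw": -1, "tx": 0.05, "ty": 0, "tz": 0.05, "wx": 0, "wy": 0, "wz": 0}, {"jaw": -1, "tx": 0, "ty": 0, "tz": 0.05, "wx": 0, "wy": 0, "wz": 0}, {"jaw": -1, "tx": 0, "ty": 0, "tz": 0, "wx": 0, "wy": 0, "wz": 0}, {"jaw": -1, "tx": 0, "ty": 0, "tz": 0, "wx": 0, "wy": 0, "wz": 0}]'

```text
clock: 13.38
tcp_pos: [0.6287, 0.0428, 0.2799]
orientation: [0.0, 0.749, 0.663, 0.0]
wrist_force: [-2.3, -1.1, 6.1]
finger_gap: 0.0247
```

Emit:
carry_out --motion '[{"jaw": -0.6, "tx": 0, "ty": 0, "tz": 0, "wx": 0, "wy": 0, "wz": 0}, {"jaw": -0.3, "tx": 0, "ty": 0, "tz": 0, "wx": 0, "wy": 0, "wz": 0}, {"jaw": 0, "tx": 0, "ty": 0, "tz": 0, "wx": 0, "wy": 0, "wz": 0}, {"jaw": 0, "tx": 0, "ty": 0, "tz": -1.5, "wx": 0, "wy": 0, "wz": 0}, {"jaw": 0, "tx": 0, "ty": 0, "tz": -4, "wx": 0, "wy": 0, "wz": 0}, {"jaw": 0, "tx": 0, "ty": 0, "tz": -5, "wx": 0, "wy": 0, "wz": 0}, {"jaw": 0, "tx": 0, "ty": 0, "tz": -5, "wx": 0, "wy": 0, "wz": 0}, {"jaw": 0.2, "tx": 0, "ty": 0, "tz": -5, "wx": 0, "wy": 0, "wz": 0}, {"jaw": 0.4, "tx": 0, "ty": 0, "tz": -3.5, "wx": 0, "wy": 0, "wz": 0}, {"jaw": 0.4, "tx": 0, "ty": 0, "tz": 0, "wx": 0, "wy": 0, "wz": 0}, {"jaw": 0.4, "tx": 0, "ty": 0, "tz": 0, "wx": 0, "wy": 0, "wz": 0}]'

```text
clock: 14.75
tcp_pos: [0.6285, 0.0429, 0.5189]
orientation: [-0.0, 0.749, 0.663, -0.0]
wrist_force: [-0.0, 0.1, 0.0]
finger_gap: 0.0598
```

```bash
python3 - <<'E'
from h import *
st(); snap("w9");snap("sc9",(230,150,160,120),5);snap("side9",(260,150,150,120),5)
E
```

```text
t 14.75 tcp [0.6285 0.0429 0.5189] loc [-0.002   0.0686] gap 0.0598 F [-0.   0.1  0. ]
R cols x [0.122 0.993 0.   ] z [-2.e-04  0.e+00 -1.e+00]
```

View pics/w9.png

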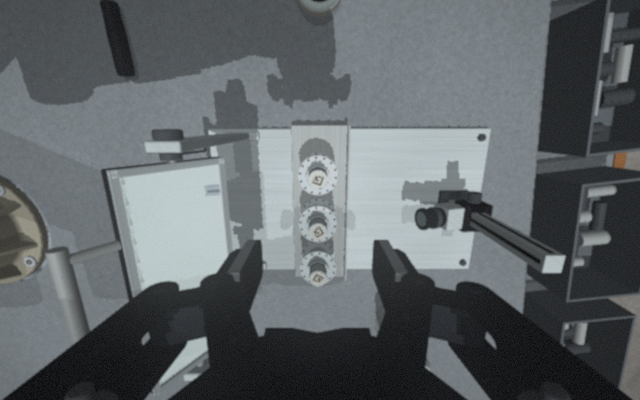

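View pics/sc9.png

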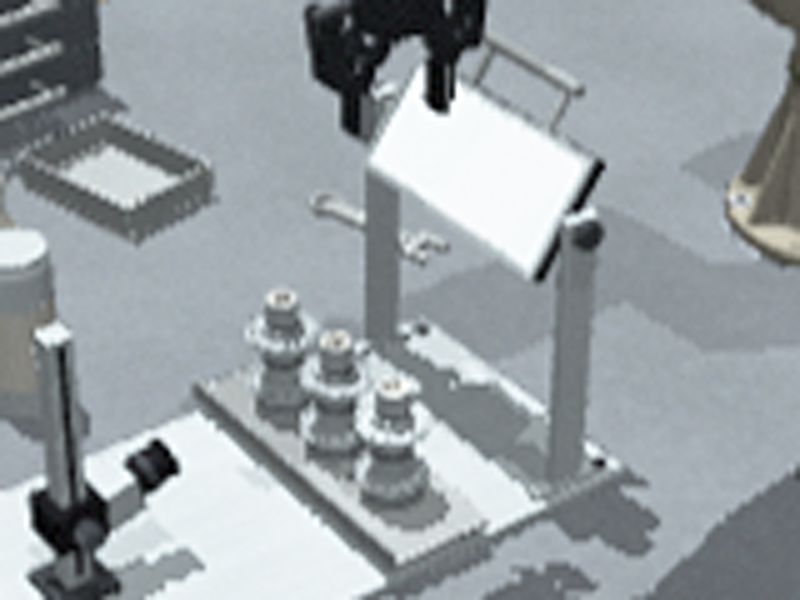

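View pics/side9.png

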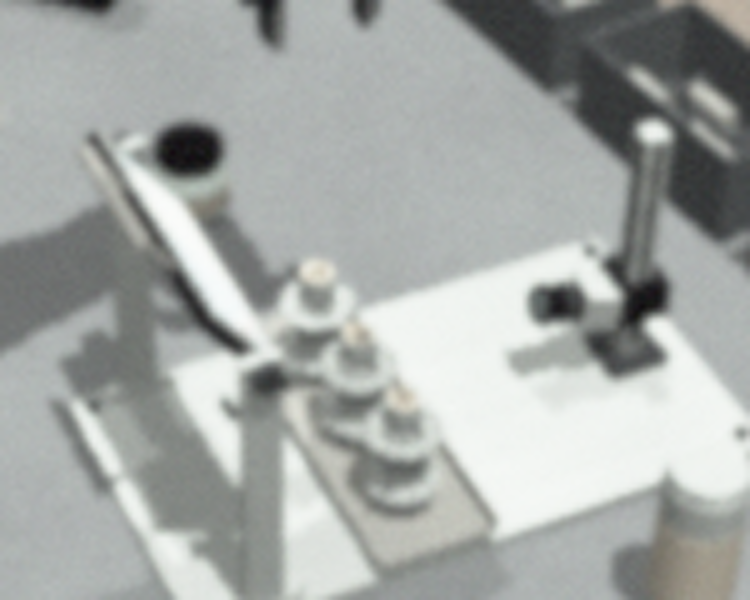

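```bash
python3 - <<'E'
import cv2,numpy as np
a=cv2.imread("pics/w4_full.png")[60:150,540:640]; b=cv2.imread("pics/w5_full.png")[70:150,480:580]; c=cv2.imread("pics/w9_full.png")[180:250,400:480]; d=cv2.imread("pics/wrist0.png")[200:280,470:570]
r=lambda x:cv2.resize(x,(400,290),interpolation=cv2.INTER_CUBIC)
cv2.imwrite("pics/lens.png",np.vstack([np.hstack([r(a),r(b)]),np.hstack([r(c),r(d)])]))
E
```

```text
(no output)
```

View pics/lens.png

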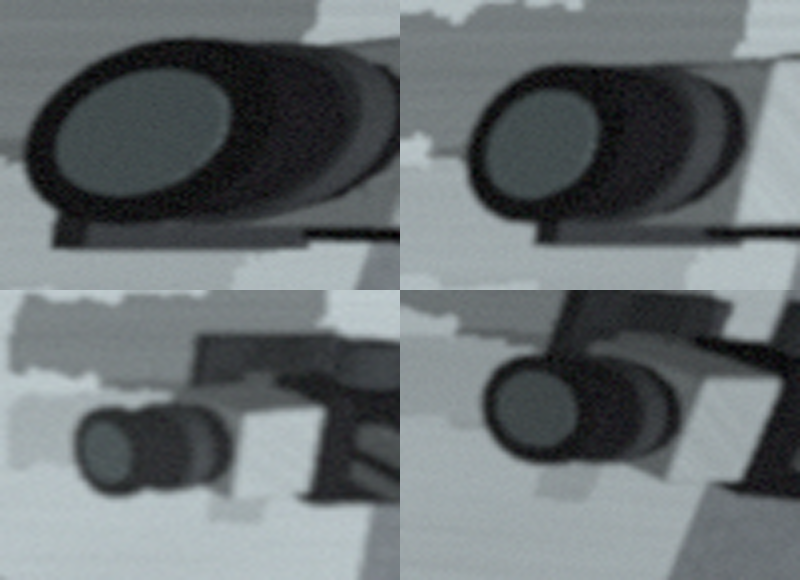

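```bash
python3 - <<'E'
from h import *
s,M=st();c=eyes.calibration("wrist");T=np.array(c["camera_from_world"]);K=c["K"]
A=T[:3,:3]@M; o_t=M.T@(-T[:3,:3].T@T[:3,3]-s["tcp_pos"])
print("cam in tool",o_t)
def rr(tcp,q,u,v):
    m=R.from_quat([q[1],q[2],q[3],q[0]]).as_matrix(); d=m@A.T@np.array([(u-K[0,2])/K[0,0],-(v-K[1,2])/K[1,1],-1.]); return tcp+m@o_t,d/np.linalg.norm(d)
qd=[0,.749,.663,0]
rs=[rr([.6099,-.1051,.3035],qd,575.75,100.7),rr([.6111,-.103,.3542],qd,515.75,109.4),rr([.6285,.0429,.5189],qd,421,219.1),rr([.5748,0,.4038],[-.0007,.7071,.7071,-.0006],504,233.1)]
p,res=tri(rs);print("lens",p,loc(p),res)
def hit(pix,z): 
    q=onz("wrist",*pix,z);return q,loc(q)
print("hubs w9",[hit(x,.13)[1] for x in [(318,178.5),(318,230.5),(317.5,278)]])
# plate/shelf corners in w9
print("screws",[hit(x,.012)[1] for x in [(482,137),(462,262)]])
print("plate corner",hit((490,129),.012)[1])
E
python3 - <<'E'
import cv2
im=cv2.imread("pics/w9_full.png")[110:300,200:500]
cv2.imwrite("pics/w9z.png",cv2.resize(im,None,fx=2.66,fy=2.66,interpolation=cv2.INTER_CUBIC))
E
```

```text
t 14.9 tcp [0.6285 0.0429 0.5176] loc [-0.0021  0.0686] gap 0.0595 F [-0.5  1.  -0.1]
R cols x [ 0.122  0.993 -0.   ] z [-2.8e-03  2.0e-04 -1.0e+00]
cam in tool [ 0.06833724 -0.00079211  0.03050512]
lens [ 0.77253706 -0.04279733  0.09672854] [0.15123854 0.00086423] [np.float64(0.00038052421261909413), np.float64(0.00012981580662183053), np.float64(0.0003064336888450973), np.float64(0.00045395049385995906)]
hubs w9 [array([-0.00287346,  0.06879851]), array([-0.00288164, -0.00360954]), array([-0.00361184, -0.07693019])]
screws [array([0.26966825, 0.11612567]), array([ 0.26847435, -0.11344369])]
plate corner [0.28079674 0.12897361]
```

View pics/w9z.png

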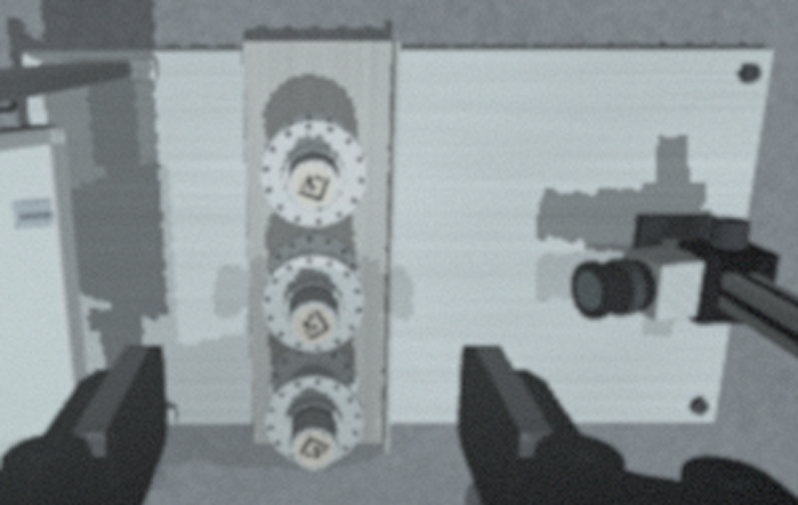

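```bash
python3 - <<'E'
from h import *
def H(t): return np.array([-130.+86*np.sin(t)-3*np.cos(t),245+86*np.cos(t)+3*np.sin(t)])
def world(l,y,z):
    c,s=np.cos(Q[2]),np.sin(Q[2]);return np.array([Q[0]+c*l-s*y,Q[1]+s*l+c*y,z])
for y in(-.055,0,.055):
    h=H(-.6)/1000;w=world(h[0],y,h[1]);print(y,w,proj("scene",w),proj("side",w),proj("wrist",w))
ts=np.linspace(-.6,.6,13);P=[H(t) for t in ts]
for a,b,t in zip(P,P[1:],ts[1:]): print(round(t,2),np.round((b-a)/10,2))
P=np.array([-.1305,.245]);
for Lz in (.0967,):
  for dx in (-.0025,):
    print((np.arctan2(.245-Lz,.1515+.1305)+np.arctan2(.115,.1305+dx))/2)
E
```

```text
-0.055 [ 0.43594962 -0.05814601  0.31428494] [327.0278039  156.38468746] [288.16090068 199.50781915] [ 91.58187385 377.77208781]
0 [ 0.44258839 -0.00354815  0.31428494] [336.17682518 161.71531407] [281.93510006 189.34373053] [ 75.10347671 318.33724442]
0.055 [0.44922717 0.05104972 0.31428494] [345.7471786  167.29142753] [276.00839685 179.66794097] [ 56.03969982 249.5773654 ]
-0.5 [0.72 0.47]
-0.4 [0.76 0.4 ]
-0.3 [0.8  0.32]
-0.2 [0.83 0.24]
-0.1 [0.85 0.16]
0.0 [0.86 0.07]
0.1 [ 0.86 -0.01]
0.2 [ 0.85 -0.1 ]
0.3 [ 0.84 -0.18]
0.4 [ 0.82 -0.27]
0.5 [ 0.79 -0.35]
0.6 [ 0.75 -0.42]
0.6080464460044527
```

Emit:
carry_out --motion '[{"jaw": 0.4, "tx": -2, "ty": -4, "tz": -0.5, "wx": 0, "wy": 0, "wz": 0}, {"jaw": 0.4, "tx": -3, "ty": -5, "tz": 0, "wx": 0, "wy": 0, "wz": 0}, {"jaw": 0.4, "tx": -1.9, "ty": -5, "tz": 0, "wx": 0, "wy": 0, "wz": 0}, {"jaw": 0.4, "tx": 0, "ty": -3, "tz": 0, "wx": 0, "wy": 0, "wz": 0}, {"jaw": 0.4, "tx": 0, "ty": -0.9, "tz": 0, "wx": 0, "wy": 0, "wz": 0}, {"jaw": 0.4, "tx": 0, "ty": 0, "tz": 0, "wx": 0, "wy": 0, "wz": 0}, {"jaw": 0.4, "tx": 0, "ty": 0, "tz": 0, "wx": 0, "wy": 0, "wz": 0}]'

```text
clock: 15.78
tcp_pos: [0.4436, -0.0038, 0.5237]
orientation: [-0.0, 0.749, 0.663, -0.0]
wrist_force: [0.0, 0.1, -0.3]
finger_gap: 0.0597
```

```bash
python3 - <<'E'
from h import *
st(); snap("w10"); snap("sc10",(270,120,120,90),6.5); snap("side10",(230,110,120,90),6.5)
E
```

```text
t 15.78 tcp [ 0.4436 -0.0038  0.5237] loc [-1.8e-01 -1.0e-04] gap 0.0597 F [ 0.   0.1 -0.3]
R cols x [0.122 0.993 0.   ] z [-3.e-04  1.e-04 -1.e+00]
```

View pics/w10.png

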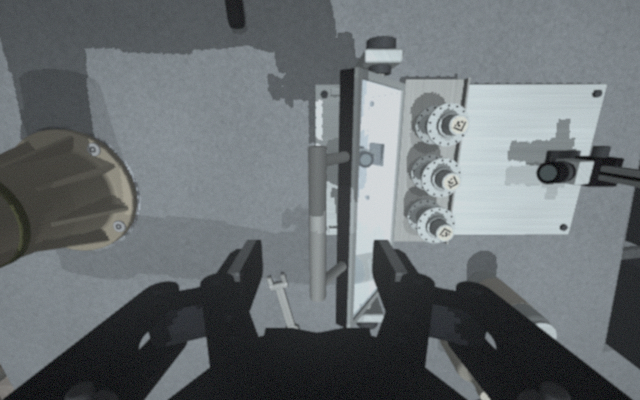

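View pics/sc10.png

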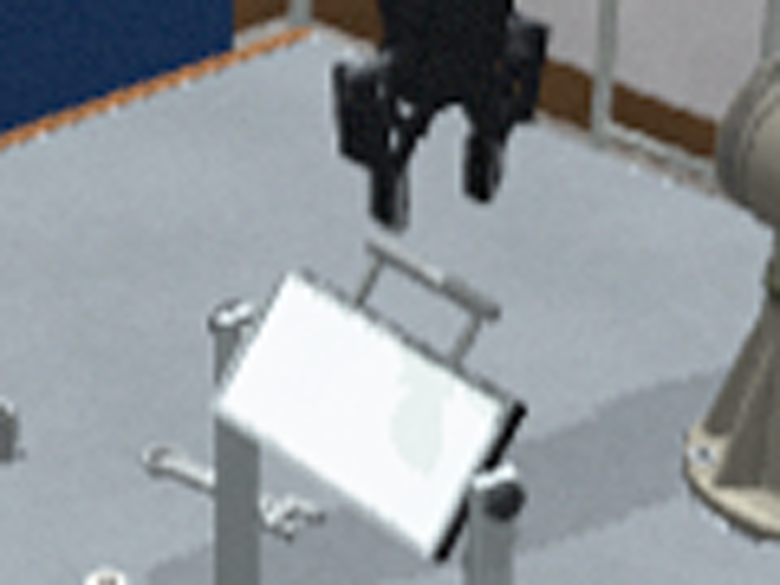

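View pics/side10.png

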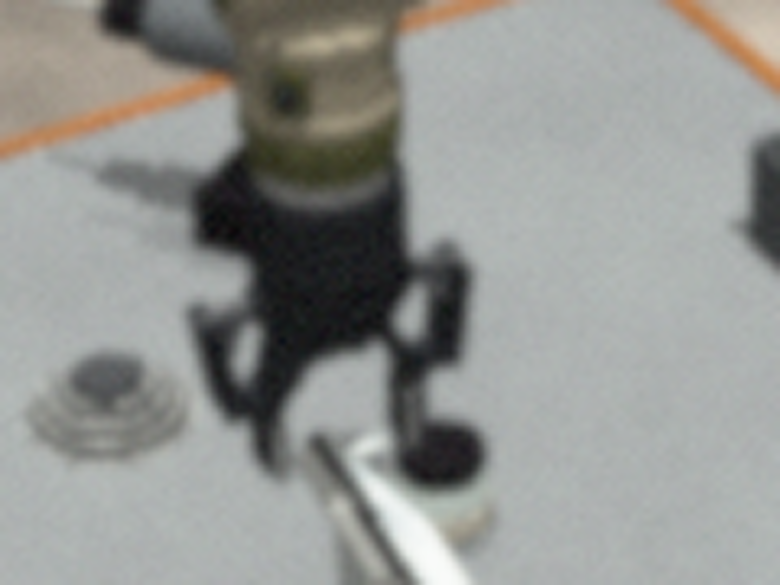

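```bash
python3 - <<'E'
from h import *
st()
for u,v in [(316.5,147),(317,220),(317.5,299)]: print(loc(onz("wrist",u,v,.3143)))
E
```

```text
t 15.93 tcp [ 0.4435 -0.0038  0.5237] loc [-1.801e-01 -1.000e-04] gap 0.0597 F [ 0.9 -0.3 -0.1]
R cols x [0.122 0.993 0.   ] z [-8.e-04  2.e-04 -1.e+00]
[-0.18144277  0.05435027]
[-0.18116571  0.00550326]
[-0.18084547 -0.05631874]
```

Emit:
carry_out --motion '[{"jaw": 0.4, "tx": 0, "ty": -0.1, "tz": 2.5, "wx": 0, "wy": 0, "wz": 0}, {"jaw": 0.4, "tx": 0, "ty": 0, "tz": 2.5, "wx": 0, "wy": 0, "wz": 0}, {"jaw": 0.2, "tx": 0, "ty": 0, "tz": 0.4, "wx": 0, "wy": 0, "wz": 0}, {"jaw": -0.2, "tx": 0, "ty": 0, "tz": 0, "wx": 0, "wy": 0, "wz": 0}, {"jaw": -0.5, "tx": 0, "ty": 0, "tz": 0, "wx": 0, "wy": 0, "wz": 0}, {"jaw": -0.8, "tx": 0, "ty": 0, "tz": 0, "wx": 0, "wy": 0, "wz": 0}, {"jaw": -1, "tx": 0, "ty": 0, "tz": 0, "wx": 0, "wy": 0, "wz": 0}, {"jaw": -1, "tx": 0, "ty": 0, "tz": 0, "wx": 0, "wy": 0, "wz": 0}, {"jaw": -1, "tx": 0, "ty": 0, "tz": 0, "wx": 0, "wy": 0, "wz": 0}]' --force 25

```text
clock: 17.05
tcp_pos: [0.4426, -0.0038, 0.4712]
orientation: [0.002, 0.749, 0.663, 0.001]
wrist_force: [5.8, 0.2, 0.6]
finger_gap: 0.0109
```

```bash
python3 - <<'E'
from h import *
st(); snap("w11"); snap("side11",(230,110,120,90),6.5)
E
```

```text
t 17.05 tcp [ 0.4426 -0.0038  0.4712] loc [-0.181  -0.0002] gap 0.0109 F [5.8 0.2 0.6]
R cols x [0.122 0.993 0.   ] z [ 4.2e-03 -5.0e-04 -1.0e+00]
```

View pics/w11.png

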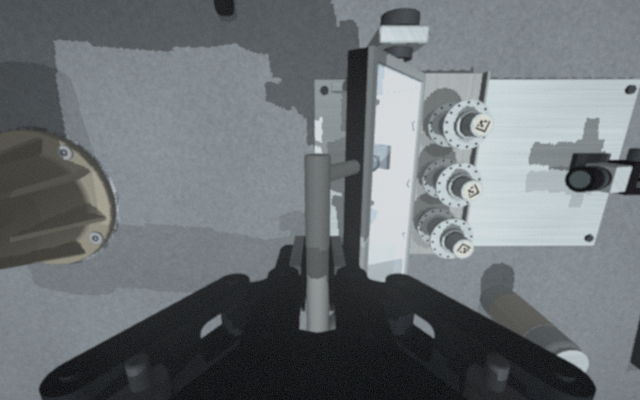

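View pics/side11.png

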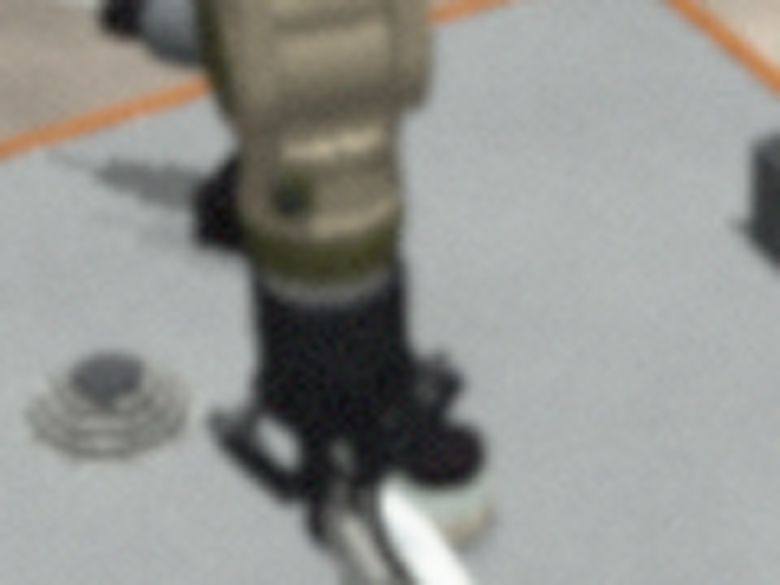

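Emit:
carry_out --motion '[{"jaw": -1, "tx": 0, "ty": 0.35, "tz": -0.25, "wx": 0, "wy": 0, "wz": 0}, {"jaw": -1, "tx": 0, "ty": 0.37, "tz": -0.22, "wx": 0, "wy": 0, "wz": 0}, {"jaw": -1, "tx": 0, "ty": 0.76, "tz": -0.4, "wx": 0, "wy": 0, "wz": 0}, {"jaw": -1, "tx": 0, "ty": 0.8, "tz": -0.32, "wx": 0, "wy": 0, "wz": 0}, {"jaw": -1, "tx": 0, "ty": 0.83, "tz": -0.24, "wx": 0, "wy": 0, "wz": 0}, {"jaw": -1, "tx": 0, "ty": 0.85, "tz": -0.16, "wx": 0, "wy": 0, "wz": 0}, {"jaw": -1, "tx": 0, "ty": 0.86, "tz": -0.07, "wx": 0, "wy": 0, "wz": 0}, {"jaw": -1, "tx": 0, "ty": 0, "tz": 0, "wx": 0, "wy": 0, "wz": 0}, {"jaw": -1, "tx": 0, "ty": 0, "tz": 0, "wx": 0, "wy": 0, "wz": 0}]'

```text
clock: 18.27
tcp_pos: [0.489, -0.0094, 0.4878]
orientation: [0.0, 0.749, 0.663, 0.0]
wrist_force: [-5.0, 0.8, 5.2]
finger_gap: 0.0108
```

```bash
python3 - <<'E'
from h import *
st()
E
```

```text
t 18.27 tcp [ 0.489  -0.0094  0.4878] loc [-0.1342 -0.0002] gap 0.0108 F [-5.   0.8  5.2]
R cols x [ 0.122  0.993 -0.   ] z [ 5.e-04 -1.e-04 -1.e+00]
```

Emit:
carry_out --motion '[{"jaw": -1, "tx": 0, "ty": 0.86, "tz": 0.01, "wx": 0, "wy": 0, "wz": 0}, {"jaw": -1, "tx": 0, "ty": 0.85, "tz": 0.1, "wx": 0, "wy": 0, "wz": 0}, {"jaw": -1, "tx": 0, "ty": 0.84, "tz": 0.18, "wx": 0, "wy": 0, "wz": 0}, {"jaw": -1, "tx": 0, "ty": 0.82, "tz": 0.27, "wx": 0, "wy": 0, "wz": 0}, {"jaw": -1, "tx": 0, "ty": 0.79, "tz": 0.35, "wx": 0, "wy": 0, "wz": 0}, {"jaw": -1, "tx": 0, "ty": 0.4, "tz": 0.2, "wx": 0, "wy": 0, "wz": 0}, {"jaw": -1, "tx": 0, "ty": 0.42, "tz": 0.25, "wx": 0, "wy": 0, "wz": 0}, {"jaw": -1, "tx": 0, "ty": 0, "tz": 0, "wx": 0, "wy": 0, "wz": 0}, {"jaw": -1, "tx": 0, "ty": 0, "tz": 0, "wx": 0, "wy": 0, "wz": 0}, {"jaw": -1, "tx": 0, "ty": 0, "tz": 0, "wx": 0, "wy": 0, "wz": 0}]'

```text
clock: 19.52
tcp_pos: [0.5385, -0.0154, 0.4737]
orientation: [0.0, 0.749, 0.663, 0.0]
wrist_force: [-4.7, 1.4, 5.3]
finger_gap: 0.011
```

```bash
python3 - <<'E'
from h import *
st(); snap("w12"); snap("sc12",(230,130,160,120),5); snap("side12",(230,120,180,135),4.4)
def H(t): return np.array([-130.+86*np.sin(t)-3*np.cos(t),245+86*np.cos(t)+3*np.sin(t)])
p=get_state()["tcp_pos"]; x=loc(p)[0]*1000; z=p[2]*1000-156.9
# angle about pivot
print("theta", np.arctan2(x+130,z-245)+np.arctan2(3,86), "r",np.hypot(x+130,z-245), H(.608))
E
```

```text
t 19.52 tcp [ 0.5385 -0.0154  0.4737] loc [-0.0844 -0.0002] gap 0.011 F [-4.7  1.4  5.3]
R cols x [0.122 0.993 0.   ] z [ 4.e-04  2.e-04 -1.e+00]
theta 0.6025800004839509 r 85.04188641505935 [-83.33685267 317.30180275]
```

View pics/w12.png

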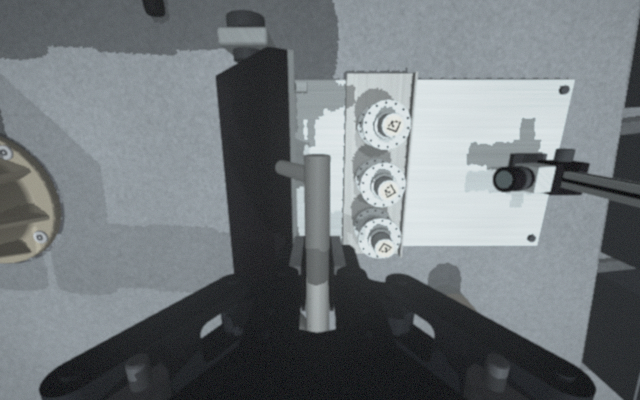

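View pics/sc12.png

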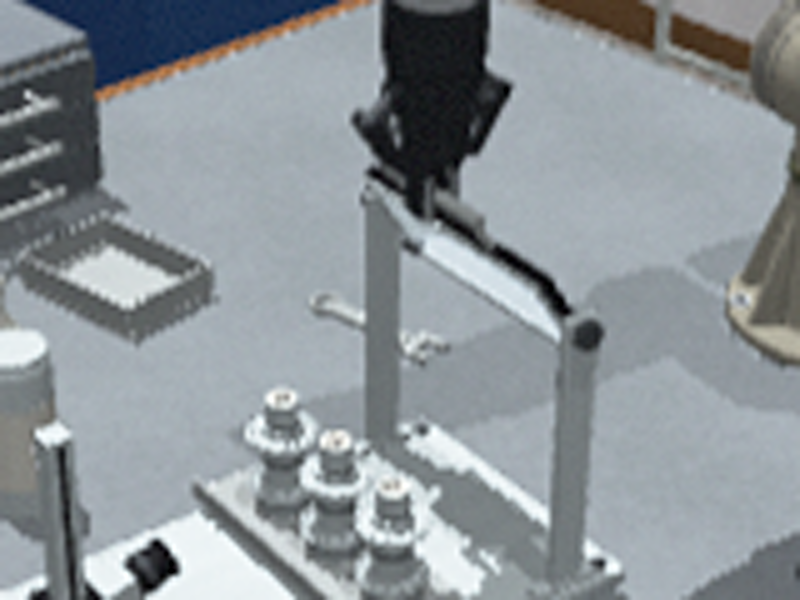

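View pics/side12.png

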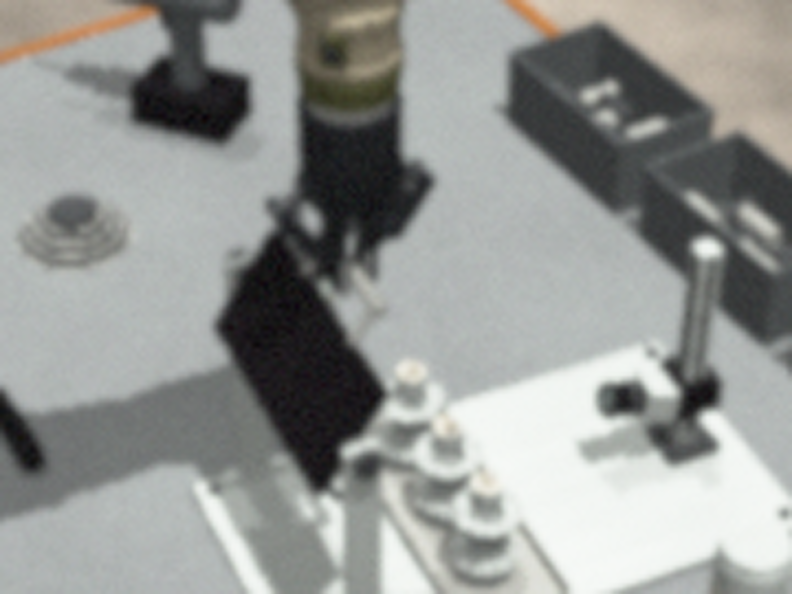

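Emit:
carry_out --motion '[{"jaw": -1, "tx": 0, "ty": 0.06, "tz": -0.04, "wx": 0, "wy": 0, "wz": 0}, {"jaw": -1, "tx": 0, "ty": 0, "tz": 0, "wx": 0, "wy": 0, "wz": 0}, {"jaw": -1, "tx": 0, "ty": 0, "tz": 0, "wx": 0, "wy": 0, "wz": 0}, {"jaw": -1, "tx": 0, "ty": 0, "tz": 0, "wx": 0, "wy": 0, "wz": 0}]'

```text
clock: 20.18
tcp_pos: [0.539, -0.0155, 0.4735]
orientation: [-0.0, 0.749, 0.663, -0.0]
wrist_force: [-4.4, 1.9, 4.7]
finger_gap: 0.0108
```

```bash
python3 - <<'E'
from h import *
st(); snap("w13")
p=get_state()["tcp_pos"]; x=loc(p)[0]*1000; z=p[2]*1000-156.9
print("theta", np.arctan2(x+130,z-245)+np.arctan2(3,86), "r",np.hypot(x+130,z-245))
c,s=np.cos(Q[2]),np.sin(Q[2])
W=lambda x,y,z:[Q[0]+c*x-s*y,Q[1]+s*x+c*y,z]
for t in (.55,.608,.66):
  o=[]
  for up,back in ((.05,0),(.05,.012),(-.05,.012)):
    o.append(np.round(proj("wrist",W(-.13+up*np.sin(t)-back*np.cos(t),.105,.245+up*np.cos(t)+back*np.sin(t))),1))
  print(t,o)
im=cv2.imread("pics/w13_full.png")[20:170,190:390]
cv2.imwrite("pics/w13z.png",cv2.resize(im,None,fx=4,fy=4,interpolation=cv2.INTER_CUBIC))
for u,v in [(392,126),(388,190),(383,246)]: print(loc(onz("wrist",u,v,.13)))
E
```

```text
t 20.18 tcp [ 0.539  -0.0155  0.4735] loc [-0.0839 -0.0002] gap 0.0108 F [-4.4  1.9  4.7]
R cols x [0.122 0.993 0.   ] z [-1.e-03  4.e-04 -1.e+00]
theta 0.6069329853930248 r 85.18125028991675
0.55 [array([279.1,  48.3]), array([256.1,  44.9]), array([212.2,  75.2])]
0.608 [array([284.3,  49.1]), array([262.4,  45.4]), array([208.5,  74.7])]
0.66 [array([288.8,  49.9]), array([267.8,  46. ]), array([205.2,  74.2])]
[-0.00373973  0.06634962]
[-0.00325004 -0.00489825]
[-0.00459998 -0.07510802]
```

View pics/w13z.png

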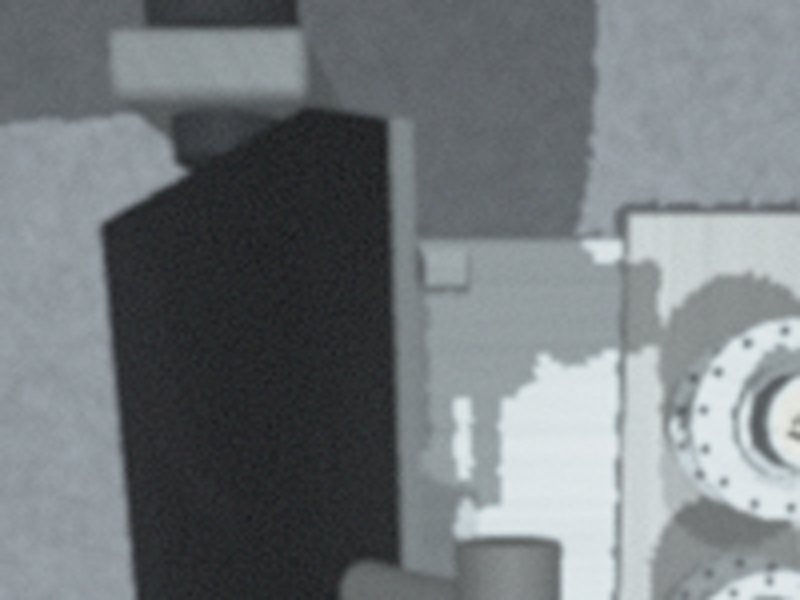

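```bash
python3 - <<'E'
from h import *
from scipy.optimize import least_squares
cal=eyes.calibration("wrist")
c,s=np.cos(Q[2]),np.sin(Q[2])
W=lambda x,y,z:[Q[0]+c*x-s*y,Q[1]+s*x+c*y,z]
def pr(t,up,b,y): return proj("wrist",W(-.13+up*np.sin(t)-b*np.cos(t),y,.245+up*np.cos(t)+b*np.sin(t)),cal)
obs=[(.05,(266.2,46.8)),(-.05,(216.2,77))]
def r(q): return np.concatenate([pr(q[0],up,q[1],q[2])-o for up,o in obs])
f=least_squares(r,[.6,.01,.105],x_scale=[.1,.01,.1]);print(f.x,f.fun)
b=f.x[1]; print([pr(f.x[0],.05,b-k,f.x[2]) for k in (.012,.015)])
E
```

```text
[0.56992968 0.00800461 0.10452496] [-0.07493785  0.52683581  0.06691678 -0.86282504]
[array([288.0878685 ,  50.66904461]), array([293.28223124,  51.45950119])]
```

```bash
python3 - <<'E'
import cv2
im=cv2.imread("pics/w11_full.png")[20:170,300:470]
cv2.imwrite("pics/w11z.png",cv2.resize(im,None,fx=4,fy=4,interpolation=cv2.INTER_CUBIC))
E
```

```text
(no output)
```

View pics/w11z.png

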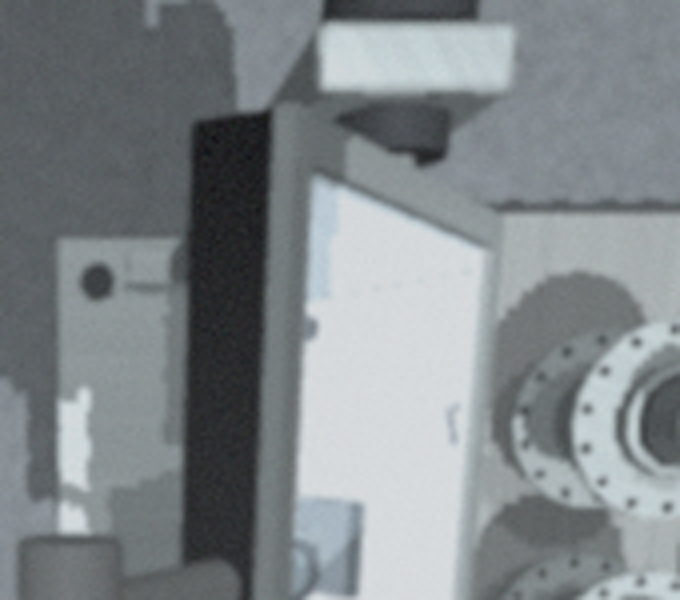

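```bash
python3 - <<'E'
from h import *
from scipy.optimize import least_squares
s_,M=st();cal=eyes.calibration("wrist");T=np.array(cal["camera_from_world"])
# tcp<-world now and at w11
def pose(p,q): 
    X=np.eye(4);X[:3,:3]=R.from_quat([q[1],q[2],q[3],q[0]]).as_matrix();X[:3,3]=p;return X
now=pose(s_["tcp_pos"],s_["orientation"]); 
q11=R.from_matrix(np.column_stack([[.122,.9925,0],np.cross([.0042,-.0005,-1],[.122,.9925,0]),[.0042,-.0005,-1]])).as_quat()
w11=pose([.4426,-.0038,.4712],np.roll(q11,1))
cal11=dict(K=cal["K"],camera_from_world=T@now@np.linalg.inv(w11))
c,s=np.cos(Q[2]),np.sin(Q[2])
W=lambda x,y,z:[Q[0]+c*x-s*y,Q[1]+s*x+c*y,z]
def pr(t,up,b,y,cl): return proj("wrist",W(-.13+up*np.sin(t)-b*np.cos(t),y,.245+up*np.cos(t)+b*np.sin(t)),cl)
def r(q):
    t1,t2,b,a,f,h,y=q
    P=[(t1,h,b,cal11,(348.2,50.5)),(t1,h,a,cal11,(368,47.3)),(t1,-h,f,cal11,(425.2,73)),
       (t2,h,b,cal,(266.2,46.8)),(t2,h,a,cal,(286.8,49.5)),(t2,h,f,cal,(293,49.7)),(t2,-h,b,cal,(216.2,77))]
    return np.concatenate([pr(t,u,bb,y,cl)-np.array(o) for t,u,bb,cl,o in P]+[[(h-.05)/.002]])
f=least_squares(r,[-.6,.6,.01,0,-.003,.05,.105],x_scale=[.1,.1,.01,.01,.01,.05,.1]);print(np.round(f.x,4));print(np.round(f.fun,1))
E
```

```text
t 20.23 tcp [ 0.539  -0.0155  0.4735] loc [-0.0839 -0.0002] gap 0.0107 F [-4.1  1.6  4.6]
R cols x [0.122 0.993 0.   ] z [-1.e-03  4.e-04 -1.e+00]
[-0.598   0.5719  0.008  -0.003  -0.0064  0.0502  0.1048]
[ 0.  -0.5  0.1 -0.5  0.6  1.8  0.2 -0.3 -0.2  0.2 -0.4  0.9 -0.2 -1.3
  0.1]
```

Emit:
carry_out --motion '[{"jaw": -1, "tx": 0, "ty": 0.08, "tz": 0.05, "wx": 0, "wy": 0, "wz": 0}, {"jaw": -1, "tx": 0, "ty": 0, "tz": 0, "wx": 0, "wy": 0, "wz": 0}, {"jaw": -1, "tx": 0, "ty": 0, "tz": 0, "wx": 0, "wy": 0, "wz": 0}, {"jaw": -1, "tx": 0, "ty": 0, "tz": 0, "wx": 0, "wy": 0, "wz": 0}, {"jaw": -1, "tx": 0, "ty": 0, "tz": 0, "wx": 0, "wy": 0, "wz": 0}]'

```text
clock: 20.85
tcp_pos: [0.5398, -0.0155, 0.473]
orientation: [-0.0, 0.749, 0.663, -0.0]
wrist_force: [-5.4, 2.7, 4.4]
finger_gap: 0.0112
```

```bash
python3 - <<'E'
from h import *
s,M=st(); snap("w14"); snap("sc14",(210,120,200,150),4)
b=s["tcp_pos"]+.157*M[:,2]; x=loc(b)[0]*1000
print("bar",x,"theta",np.arctan2(x+130,b[2]*1000-245)+.0349)
E
```

```text
t 20.85 tcp [ 0.5398 -0.0155  0.473 ] loc [-0.0831 -0.0002] gap 0.0112 F [-5.4  2.7  4.4]
R cols x [0.122 0.993 0.   ] z [-1.e-03  5.e-04 -1.e+00]
bar -83.26287390771628 theta 0.6167692786806004
```

View pics/sc14.png

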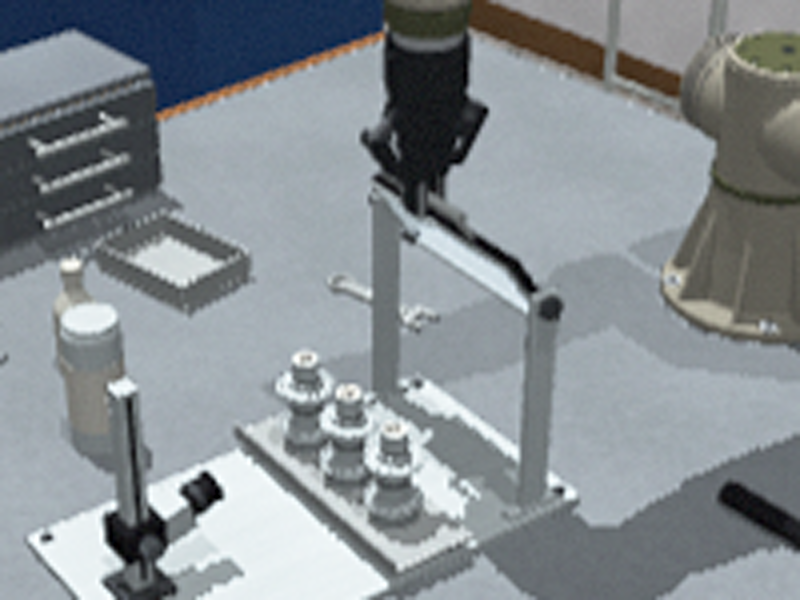

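The scene shows all three hubs upright in one row, the mirror held tilted forward, and everything else where it was. I'm handing in.

```bash
python3 - <<'E'
from h import *
print(env.hand_in()); st()
E
```

```text
the job is handed in; nothing more can be done
None
the job is handed in; nothing more can be done
```

I set both hubs upright on the shelf on either side of the middle hub, then pinched the mirror's handle, tilted it forward and handed in while still holding it. It took about 21 s of the 64 s allowed.

- **Hub row:** the last pictures show all three hubs standing in one straight row. It lies about 2–4 mm to the mirror side of the shelf's middle line, which is where the middle hub already stood. The gaps between flanges are about 15 mm.
- **Mirror angle:** I measured the lens at 97 mm above the bench, which calls for a tilt of about 0.608 rad. I could not see the station camera's own view, so the angle rests on geometry alone.
- **Checks that disagreed:** the gripper's final position gives 0.617 rad. Before the last small nudge forward, the gripper position gave 0.607, the distance the handle had moved gave about 0.59–0.60, and a fit to the mirror frame's corners in the wrist camera gave about 0.57. I nudged about 0.01 rad forward as a compromise. The remaining uncertainty is about 0.02–0.03 rad, which would shift the reflected dots by roughly 5–7 mm on the 100 mm high glass.
- **Forces and other things:** the wrist force in the readings stayed below about 8 N. Nothing was dropped, and the last picture shows nothing else out of place.

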